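Set up the bamboo feed jig: guide bar on, slack out, one true turn

TASK

Lower the steel guide bar, without dropping it, into the slots of the two posts so that it bridges the jig, and let go of it. Then turn the jig's handwheel clockwise (seen from above) by its handle: first take up the slack, and from the point where the carriage starts to move give it one full turn, so that the carriage ends one long scale division (24 mm) on, with the bar still lying in its slots. Feed the carriage only with the wheel, never push it or its bamboo by hand, and do not knock over the glue bottle.

Things in the scene. Friction and masses are not known exactly. Their poses are not given: they have to be found in the camera images.
- jig: Fixed jig on a plywood base 180 x 360 x 18 mm; place and yaw vary. Origin on the bench surface. x: along the guide bar's place; y: feed direction, from handwheel to posts; z up. Base spans x -90..90, y -210..150 mm. Bamboo and carriage stay below 73 mm height. White scale strip on the base at x 38: ticks every 6 mm, long ones every 24 mm.
- slot_near (a point): Middle of the slot floor in the wooden post at jig x -65, y 60, z 100 mm. Each post is 30 mm thick along x, 62 mm wide along y. Its slot is open above and runs along jig x: flat floor 26 mm wide, cheeks flaring to about 41 mm at the mouth, cheek tops 126 mm above the bench. 100 mm clear between the two posts.
- slot_far (a point): Middle of the slot floor in the other, identical post, at jig x +65, y 60, z 100 mm.
- carriage: Dark wooden slide 50 x 150 mm with a 30 mm bamboo tube 200 mm long on it and a brass pointer over the scale. Slides along jig y only. At the start its origin and axes are the jig's (pointer at the first long tick); its y in the jig frame is the travel, end stop at 50 mm. Self-locking: stays where it is left and cannot be pushed.
- wheel_axis (a point): Fixed point on the vertical handwheel axis, jig x 0, y -150, 102 mm above the bench (mid-height of the rim). Dark steel three-spoke wheel: 143 mm over the rim, rim top at 109 mm; hub 32 mm across, top at 110 mm.
- wheel: The handwheel; origin on its axis, its x axis points to the handle. A full turn clockwise from above feeds the carriage 24 mm once the slack is out. Slack: going clockwise from the start it first turns freely by an unknown 0.25 to 0.62 turn; if reversed, 0.62 turn free before it drives back. Handle force: under 1 N free, about 6 N driving. Stays where left.
- handle_mid (a point): Middle of the wheel's upright black handle: 18 mm diameter, 50 mm tall (109 to 159 mm above the bench, this point at 137), 55 mm from the wheel axis. It spins freely about its own upright axis, so a gripper can hold it and carry it round the circle without turning. Its starting angle around the wheel varies.
- bar: Loose steel guide bar, 200 x 20 x 16 mm (x, y, z), 0.3 to 0.45 kg, lying on the bench with its 16 mm side upright. Origin in its centre, x along its length. A shorter, wider wooden batten lies near it.
- glue: Amber glue bottle with white cap, 48 mm diameter, 110 mm tall, standing to the right of the jig; origin in the centre of its underside, z up.
Things that resemble listed ones, but are neither listed nor needed, are in the scene too. What is shaped like the bar but yellow is not meant.

How it is judged:
On the way, in this order (a step that is already met when the one before it is completed fails the run):
1. the bar, still held, is lowered to within 15 mm of the slot floors (contact force between the fingers and bar above 0.5 N and z of bar in the frame of jig between 0.1 and 0.123 m and horizontal distance between bar and jig below 0.09 m and y of bar in the frame of jig between 0.045 and 0.075 m), for 0.05 s.
2. the bar lies in both slots and is let go, the carriage not yet fed (y of bar in the frame of jig between 0.054 and 0.066 m and x of bar in the frame of jig between -0.018 and 0.018 m and z of bar in the frame of jig between 0.104 and 0.111 m and angle between the x axis of bar and the x axis of jig, either way round below 0.07 rad and angle between the z axis of bar and the z axis of jig, either way round below 0.05 rad and contact force between the fingers and bar below 0.1 N and y of carriage in the frame of jig below 0.003 m), for 0.2 s.
3. the carriage has been fed one turn (24 mm, give or take an eighth of a turn) (y of carriage in the frame of jig between 0.021 and 0.027 m), for 0.2 s.
At the end, for the whole second after the job is handed in: The bar lies at rest on both slot floors, centred within 6 mm across and 18 mm along the slots, in line with them to 0.07 rad, centre 104 to 111 mm above the bench; nobody holds it; the carriage is at rest 21 to 27 mm from where it started (all of step 3 and y of bar in the frame of jig between 0.054 and 0.066 m and x of bar in the frame of jig between -0.018 and 0.018 m and z of bar in the frame of jig between 0.104 and 0.111 m and angle between the x axis of bar and the x axis of jig, either way round below 0.07 rad and angle between the z axis of bar and the z axis of jig, either way round below 0.05 rad and contact force between the fingers and bar below 0.1 N and linear speed of carriage below 0.003 m/s and linear speed of bar below 0.02 m/s); the robot touches nothing.
It fails at once if the robot pushes the carriage or its bamboo by hand (over 2 N) (contact force between any of the fingers, the arm and carriage above 2 N).
It fails at once if the glue bottle is knocked over (angle between glue's own z axis and vertical above 0.5 rad).
It also fails if it takes over 72 s, if anything falls off the work surface, if the arm or the gripper's body presses on something with over 40 N, if the wrist force passes 120 N, or if a joint passes its speed limit or range.

ROBOT

A 6-joint arm with a two-finger parallel gripper is mounted at the origin on the work surface. World frame = base frame: x ahead of the robot, y to its left, z up, the work surface at z = 0. Lengths are in m, angles in rad, forces in N, time in s.
With the tool pointing down it reaches from about 0.225 to 0.875 m from the base axis. Payload 3.4 kg.
Tool frame: the origin (TCP) lies at the very end of the fingers, on their centre line; the grasp point (between the pads) lies 19 mm behind it; x points along the fingers, y is the direction in which the jaws open and shut, and the axes are right-handed (so a half turn about x gives the same grasp; the last joint's range is limited). The gripper opens to 85 mm and grips with 20 to 120 N. Pads are 22 mm wide; open, the fingers measure 114 mm over their backs; the gripper's body (76 mm by 85 mm) begins 54 mm behind the grasp point. The pads swing forward as they close: fully open they stand 13 mm farther back than shut.
Start: joints at [1.099, 0.276, 1.505, -0, 1.361, -0.121], TCP at [0.198, 0.54, 0.207] pointing down, gripper open.
Joint ranges: [-2.89, 2.89], [-0.75, 2.08], [0.22, 2.7], [-1.18, 4.32], [0.11, 2.71], [-2.7, 2.7]. Speed limits (rad/s): [2.57, 2.57, 3.14, 3.14, 3.14, 3.14].

INTERFACE

Orientations are given as a unit quaternion [w, x, y, z].
In Python, from rig import manip gives the robot as it stands. The module is installed in compiled form; this text tells all that it offers.
- The arm moves only by the tool play_rows, never from a script. Its argument "plan" is a list that holds one entry, the list of rows, each a list of 5 numbers: the closure, from 0 (fully open) to 1 (shut), then the shift along the tool's x, y, z in m, then the turn about the tool's x in degrees. A call has 1 to 12 rows; each row is the pose to reach, as a shift and turn from the pose measured when the call began, along the tool's axes at that moment; what a row does not reach only later rows make up. A row lasts 1/10 s, in which the tool goes at most 50 mm and 8.59 degrees, less where a joint would pass 70% of its speed; a pose out of reach is approached as far as the arm can. A call with a gripper value outside its range is refused whole. The fingers move at their own pace and stop on an object; "grip_force" is the grip in N (left out, the last holds). Time passes only in rows, so rows that repeat a pose let the fingers close. It gives the time, the measured TCP pose, the force and the opening at its end, in the units of the state.
- manip.get_state(): the state, without advancing time (a new reading comes with each control period).
- manip.get_image(name): name is "side" or "top"; returns (picture, depth): 384x512x3 uint8, red, green, blue; 384x512 float32, m along the optical axis (not along the pixel's ray), 0 where there is no reading.
- manip.camera_params(name): a dict with "intrinsics" (3x3 intrinsics, pixels), "dist_coeffs" ([k1, k2, p1, p2, k3] as OpenCV has them; the pictures are not rectified), "R" (3x3) and "t" (3): a world point X has camera coordinates R X + t. Camera axes: x right, y down, z forward; pixel columns grow to the right and rows downward; lengths in m; the calibration is good to about 2 mm. A picture is of the moment at which its call begins. camera_params takes no time and is no camera call.
- manip.sign_off(): hands the job in, once; it reports no verdict.
The state is a dict: "clock": time; "qpos": joint angles; "qd": joint speeds; "effort": joint torques, N m; "position": TCP position; "ee_rot": TCP orientation; "contact_force": force on the tool from outside, world axes, zero at the start; "moment": the same for the moment, N m; "width": finger opening in m.
Only numpy, scipy, OpenCV 4.12 (cv2) and the standard library are available. Lean on these libraries where they do the work, as an engineer would, in place of code of your own. Each camera call takes 0.05 s, during which the arm holds its last target.

## Working session

There is one attempt and no reset: what is moved stays moved. The work goes in short steps, Python scripts to look and compute and a tool call to move; the robot and the scene stay as the last step left them, time stands still between calls to the robot, and variables do not carry over. Pictures are saved under pics/ and viewed, and the job is handed in when it is done.

Besides the shell and the picture viewer there is one more tool, called after ">>>" by a JSON object that holds its "fn" and its "kwargs". play_rows: Moves the arm, as the interface text tells. Its arguments: {"type":"object","properties":{"plan":{"type":"array","items":{"type":"array","items":{"type":"array","items":{"type":"number"}}}},"grip_force":{"type":"number"}},"required":["plan"]}

```bash
ls; mkdir -p pics
cat > h.py <<'E'
import numpy as np, cv2
from rig import manip
def snap(name,tag):
    p,d=manip.get_image(name); c=manip.camera_params(name)
    np.savez(f'{tag}.npz',p=p,d=d,K=c['intrinsics'],D=c['dist_coeffs'],R=c['R'],t=c['t'])
    cv2.imwrite(f'pics/{tag}.png',p[:,:,::-1]); return p,d
class V:
    def __init__(s,tag):
        z=np.load(f'{tag}.npz'); s.p=z['p'];s.d=z['d'];s.K=np.array(z['K'],float);s.D=np.array(z['D'],float);s.R=np.array(z['R'],float);s.t=np.array(z['t'],float)
    def ray(s,uv):
        n=cv2.undistortPoints(np.array(uv,float).reshape(-1,1,2),s.K,s.D).reshape(-1,2)
        return np.c_[n,np.ones(len(n))]
    def atz(s,uv,z):
        r=s.ray(uv)@s.R; c=-s.R.T@s.t
        return c+r*((z-c[2])/r[:,2])[:,None]
    def dep(s,uv):
        r=s.ray(uv); d=np.array([s.d[int(round(v)),int(round(u))] for u,v in uv])
        return (r*d[:,None]-s.t)@s.R
    def cloud(s):
        H,W=s.d.shape; u,v=np.meshgrid(np.arange(W),np.arange(H))
        r=s.ray(np.c_[u.ravel(),v.ravel()]); X=(r*s.d.reshape(-1,1)-s.t)@s.R
        X[s.d.ravel()==0]=np.nan
        return X.reshape(H,W,3)
    def proj(s,X):
        return cv2.projectPoints(np.array(X,float).reshape(-1,1,3),cv2.Rodrigues(s.R)[0],s.t,s.K,s.D)[0].reshape(-1,2)
E
python3 - <<'E'
from h import *
print(manip.get_state())
for n in('top','side'):
    snap(n,n+'0'); c=manip.camera_params(n); print(n,-np.array(c['R']).T@c['t'],c['intrinsics'])
E
```

```text
pics
{'clock': 0.0, 'qpos': array([ 1.09900482e+00,  2.76612268e-01,  1.50616339e+00,  3.65798488e-05,
        1.36071537e+00, -1.21013943e-01]), 'qd': array([ 0.00114934, -0.00099835,  0.00014161, -0.00180982, -0.00017021,
       -0.00069779]), 'effort': array([ 2.74048878e-03, -4.16778266e+01, -2.45813853e+01,  4.86433123e-05,
        1.12314970e-02, -2.57628227e-05]), 'position': array([0.19731423, 0.53945418, 0.20581787]), 'ee_rot': array([ 0.69604998,  0.12274815,  0.69646624, -0.12402457]), 'contact_force': array([ 0.44382502, -0.73698247, -0.59240681]), 'moment': array([ 0.01806374,  0.00958833, -0.03212951]), 'width': 0.08527343668248077}
top [ 0.24026629 -0.00512076  1.33473151] [[405.09625097   0.         250.29379136]
 [  0.         405.09625097 189.47229698]
 [  0.           0.           1.        ]]
side [ 0.04878792 -0.6584681   0.68882782] [[370.25269003   0.         257.66732561]
 [  0.         370.25269003 193.28299153]
 [  0.           0.           1.        ]]
```

View pics/top0.png

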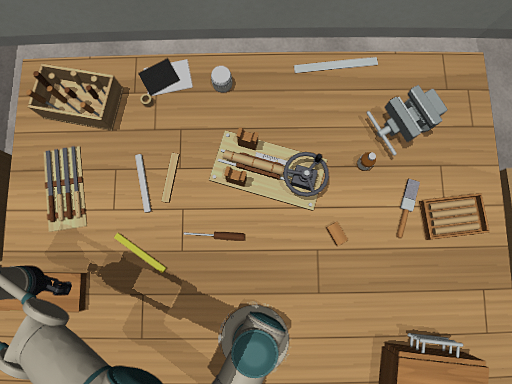

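View pics/side0.png

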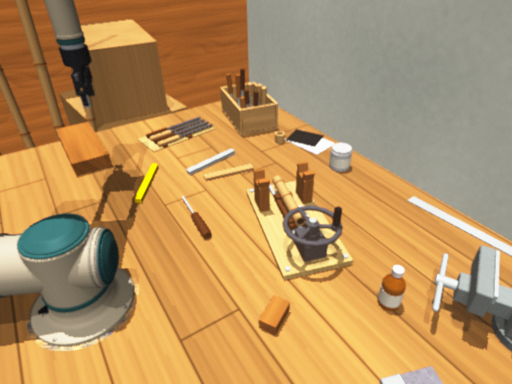

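The top view shows the bar as the silver piece at about (143,183) with the batten at (170,178). The jig is at (268,170), the wheel at (305,173), the handle at (318,157) and the glue at (368,159). Next I measure them.

```bash
cat > m.py <<'E'
from h import *
v=V('top0'); X=v.cloud(); P=v.p.astype(int)
# bar
sub=np.zeros(X.shape[:2],bool); sub[145:222,125:160]=1
sat=P.max(2)-P.min(2)
m=sub&(sat<45)&(P.max(2)>110)
n,l,st,c=cv2.connectedComponentsWithStats(m.astype(np.uint8)); k=1+np.argmax(st[1:,4]); m=l==k
print('bar px',m.sum(),'z',np.nanmedian(X[m][:,2]))
vv,uu=np.nonzero(m); A=v.atz(np.c_[uu,vv],0.016)[:,:2]
r=cv2.minAreaRect(A.astype(np.float32)*1000); print('bar rect',r); print(cv2.boxPoints(r))
# height of posts etc: height bins around jig
for z0,z1 in ((.012,.024),(.119,.132),(.1,.115),(.145,.17)):
    mm=(X[...,2]>z0)&(X[...,2]<z1); mm[:, :195]=0; mm[:,345:]=0; mm[:120]=0; mm[225:]=0
    n,l,st,c=cv2.connectedComponentsWithStats(mm.astype(np.uint8))
    for k in range(1,n):
        if st[k,4]>8: print(z0,c[k],st[k,4],np.nanmean(X[l==k],0).round(4), np.nanmedian(X[l==k][:,2]))
big=cv2.resize(v.p[125:215,200:340,::-1],None,fx=5,fy=5,interpolation=cv2.INTER_CUBIC); cv2.imwrite('pics/jig.png',big)
big=cv2.resize(v.p[135:225,120:200,::-1],None,fx=5,fy=5,interpolation=cv2.INTER_CUBIC); cv2.imwrite('pics/bar.png',big)
E
python3 m.py
```

```text
bar px 377 z 0.01558562540031331
bar rect ((506.4105224609375, 370.29351806640625), (200.69876098632812, 22.285228729248047), 11.112969398498535)
[[405.7951  361.88547]
 [410.09045 340.0181 ]
 [607.02594 378.70157]
 [602.7306  400.56894]]
0.012 [259.97604128 171.42609657] 2713 [ 0.5386 -0.0237  0.0182] 0.018195652943690365
0.012 [301.84848485 161.72727273] 198 [ 0.5695 -0.1646  0.018 ] 0.018078594900491397
0.012 [324.8        159.73333333] 15 [ 0.5756 -0.2419  0.0177] 0.01767953505809315
0.012 [318.53459119 175.63522013] 159 [ 0.5214 -0.2186  0.0181] 0.01841399216973657
0.012 [289.78571429 178.        ] 14 [ 0.5145 -0.1228  0.0176] 0.017858434268985875
0.012 [301.55555556 189.17777778] 45 [ 0.4763 -0.1606  0.018 ] 0.01810370679071578
0.119 [239.45 131.75] 40 [0.6419 0.0397 0.1236] 0.12302558678406084
0.119 [254.84615385 136.1025641 ] 39 [ 0.627  -0.0083  0.1238] 0.12380069162540973
0.119 [227.02564103 171.15384615] 39 [0.5162 0.0783 0.1237] 0.12424990899563021
0.119 [242.78947368 175.42105263] 38 [0.5022 0.0301 0.1237] 0.12349353550006786
0.1 [246.33333333 136.65384615] 78 [0.6316 0.0187 0.1048] 0.10354326923795702
0.1 [305.48942172 174.45416079] 709 [ 0.5067 -0.1638  0.1075] 0.10746767099731076
0.1 [234.54117647 174.85882353] 85 [0.5085 0.0563 0.1042] 0.10254932375273144
0.145 [319.25806452 156.35483871] 31 [ 0.5508 -0.2006  0.1569] 0.15806183406172641
```

```bash
python3 -c "
from h import *
v=V('side0')
cv2.imwrite('pics/sjig.png',cv2.resize(v.p[160:285,235:365,::-1],None,fx=4.5,fy=4.5,interpolation=cv2.INTER_CUBIC))"
```

```text
(no output)
```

View pics/jig.png

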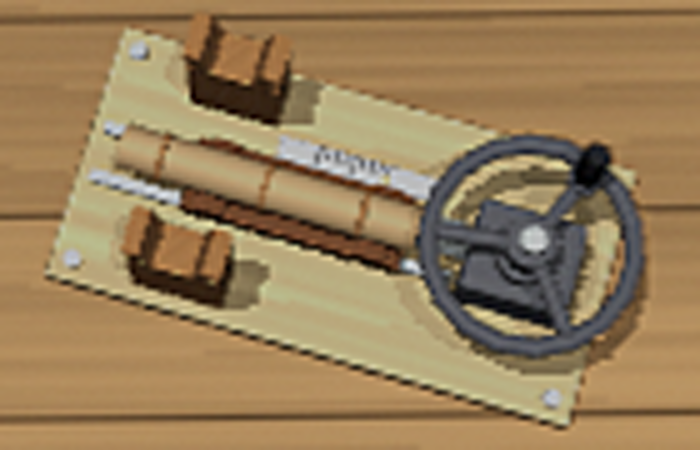

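View pics/bar.png

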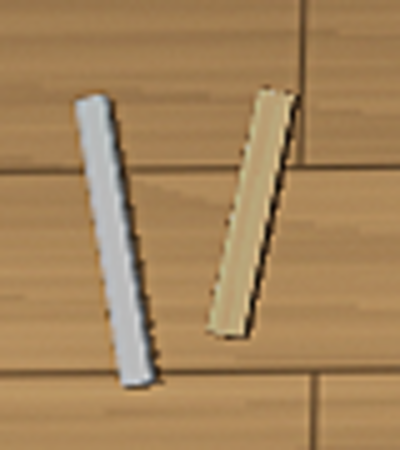

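View pics/sjig.png

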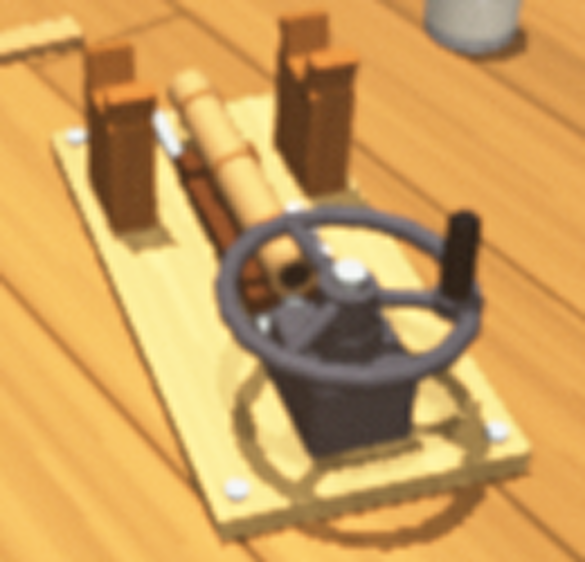

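```bash
cat > m2.py <<'E'
from h import *
v=V('top0'); X=v.cloud(); s=V('side0')
ins=np.zeros(X.shape[:2],np.uint8); ins[120:225,200:340]=1
m=(X[...,2]>.010)&(ins>0)
# base corners hull: intersect only z .014-.022
mm=(abs(X[...,2]-.018)<.004)&(ins>0)
pts=X[mm][:,:2].astype(np.float32)*1000
r=cv2.minAreaRect(pts); print('base',r); b=cv2.boxPoints(r);print(b)
for uv in [(127,28),(47,277),(568,427),(637,175)]:
    print('corner',v.atz([(uv[0]/5+200-.4,uv[1]/5+125-.4)],.018).round(4))
print('hub',v.atz([(535/5+200-.4,238/5+125-.4)],.110).round(4))
print('handle top',v.atz([(593/5+200-.4,160/5+125-.4)],.159).round(4))
hm=(X[...,2]>.15)&(ins>0); vv,uu=np.nonzero(hm); print('handle', v.atz([(uu.mean(),vv.mean())],.159), hm.sum())
# rim circle
rm=(X[...,2]>.1)&(X[...,2]<.113)&(ins>0); rm[:,:280]=0
vv,uu=np.nonzero(rm); A=v.atz(np.c_[uu,vv],.107)[:,:2].astype(np.float32); print('rim encl',cv2.minEnclosingCircle(A), cv2.fitEllipse(cv2.convexHull(A*1000)))
E
python3 m2.py
```

```text
base ((545.7682495117188, -51.200347900390625), (360.8871154785156, 181.261962890625), 72.88762664794922)
[[ 406.0546   -196.9877  ]
 [ 579.29205  -250.32346 ]
 [ 685.48193    94.587006]
 [ 512.24445   147.92276 ]]
corner [[0.6831 0.0927 0.018 ]]
corner [[0.5109 0.1456 0.018 ]]
corner [[ 0.4066 -0.1966  0.018 ]]
corner [[ 0.5759 -0.2492  0.018 ]]
hub [[ 0.513  -0.1671  0.11  ]]
handle top [[ 0.5495 -0.1971  0.159 ]]
handle [[ 0.55065722 -0.20091584  0.159     ]] 28
rim encl ((0.5092957615852356, -0.1654992550611496), 0.07123664021492004) ((509.3605651855469, -165.74465942382812), (139.30331420898438, 141.7451934814453), 86.92440795898438)
```

```bash
cat >> h.py <<'E'
from scipy.spatial.transform import Rotation as Ro
def Rt(st): 
    q=st['ee_rot']; return Ro.from_quat([q[1],q[2],q[3],q[0]]).as_matrix()
YAW=-.2987; O=np.array([.5543,-.0225,0]); W=np.array([.5100,-.1658,0])
def jw(p): 
    c,s_=np.cos(YAW),np.sin(YAW); return O+np.array([c*p[0]-s_*p[1],s_*p[0]+c*p[1],p[2]])
def go(target,ang=None):
    """ang: world direction (rad, mod pi) wanted for jaw axis y"""
    st=manip.get_state(); R=Rt(st); d=R.T@(np.array(target)-st['position'])
    out='shift mm '+str((d*1000).round(1))
    a=np.arctan2(R[1,1],R[0,1])
    if ang is not None:
        dw=(ang-a+np.pi/2)%np.pi-np.pi/2; out+=f' turn deg {-np.degrees(dw):.2f}'
    print('clk',st['clock'],'pos',st['position'].round(4),'F',st['contact_force'].round(2),'w',round(st['width'],4),'xax',R[:,0].round(3),'jaw',round(a,4),'q6',st['qpos'][5].round(3)); print(out)
E
python3 - <<'E'
from h import *
s=V('side0'); v=V('top0')
im=s.p[:,:,::-1].copy(); it=v.p[:,:,::-1].copy()
pts=[jw(p) for p in [(-.09,-.21,.018),(.09,-.21,.018),(.09,.15,.018),(-.09,.15,.018),(-.065,.06,.1),(.065,.06,.1),(0,-.15,.11)]]+[[.5507,-.2009,.159]]
bc=np.array([.5064,.3703,.016]); d=np.array([np.cos(.194),np.sin(.194),0])
pts+=[bc-.1*d,bc+.1*d]
im=cv2.resize(im,None,fx=3,fy=3,interpolation=cv2.INTER_CUBIC)
for (a,b) in s.proj(pts): cv2.circle(im,(int(3*a+1),int(3*b+1)),2,(255,0,255),-1)
cv2.imwrite('pics/ov.png',im[400:900,500:1150])
go([.5064,.3703,.10],.194+np.pi/2)
E
```

```text
clk 0.1 pos [0.1974 0.5395 0.2059] F [-0.4  -0.22  0.02] w 0.0855 xax [-0.001 -0.001 -1.   ] jaw 1.22 q6 -0.121
shift mm [105.9 -52.5 348.4] turn deg -31.21
```

View pics/ov.png

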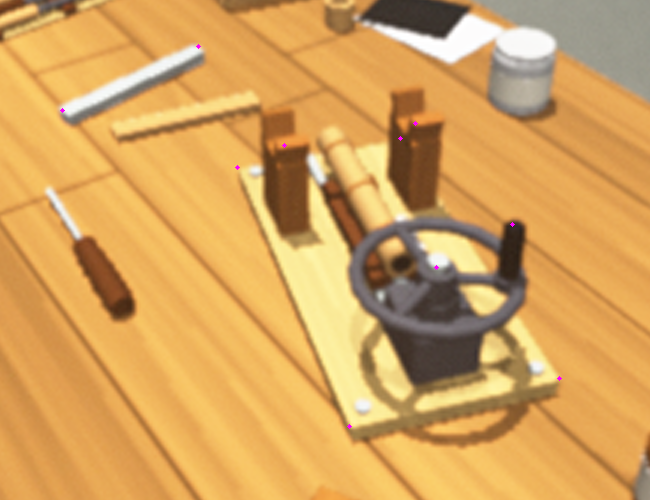

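The side overlay agrees with the jig, wheel, handle and bar estimates to about 1 px. Moving above the bar now.

>>> {"fn": "play_rows", "kwargs": {"plan": [[[0.3, 0.02, -0.007, 0.045, -8], [0.3, 0.04, -0.014, 0.09, -16], [0.3, 0.06, -0.021, 0.135, -24], [0.3, 0.08, -0.028, 0.18, -31.2], [0.3, 0.1, -0.034, 0.225, -31.2], [0.3, 0.106, -0.041, 0.27, -31.2], [0.3, 0.106, -0.047, 0.315, -31.2], [0.3, 0.106, -0.0525, 0.348, -31.2], [0.3, 0.106, -0.0525, 0.348, -31.2], [0.3, 0.106, -0.0525, 0.348, -31.2]]]}}

```text
clock: 1.1
position: [0.506, 0.3698, 0.0992]
ee_rot: [0.703, -0.068, 0.705, 0.067]
contact_force: [-0.5, -0.3, -0.3]
width: 0.0596
```

Run:
```python
from h import *
go([.5064,.3703,.004],.194+np.pi/2)
snap('side','s1');v=V('s1')
cv2.imwrite('pics/s1z.png',cv2.resize(v.p[90:210,130:290,::-1],None,fx=4,fy=4,interpolation=cv2.INTER_CUBIC))
```

```text
clk 1.1 pos [0.506  0.3698 0.0992] F [-0.46 -0.34 -0.31] w 0.0596 xax [-0.003 -0.002 -1.   ] jaw 1.7626 q6 -1.242
shift mm [95.2  0.5  0.8] turn deg -0.12
```

View pics/s1z.png

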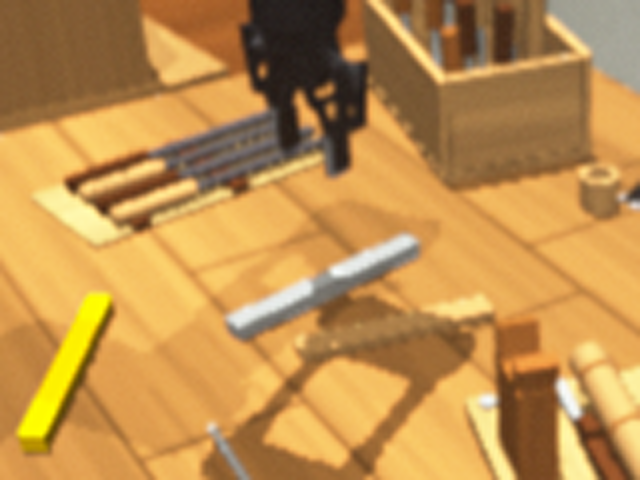

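The gripper is open above the bar, at crop (305,120), and the bar below is at (320,285). I descend and close.

>>> {"fn": "play_rows", "kwargs": {"plan": [[[0.3, 0.03, 0, 0.001, 0], [0.3, 0.06, 0, 0.001, 0], [0.3, 0.08, 0, 0.001, 0], [0.3, 0.094, 0, 0.001, 0], [0.3, 0.094, 0, 0.001, 0], [1, 0.094, 0, 0.001, 0], [1, 0.094, 0, 0.001, 0], [1, 0.094, 0, 0.001, 0], [1, 0.094, 0, 0.001, 0], [1, 0.094, 0, 0.001, 0]]], "grip_force": 50}}

```text
clock: 2.15
position: [0.5062, 0.3704, 0.0059]
ee_rot: [0.703, -0.069, 0.705, 0.068]
contact_force: [-0.7, 0.2, 0.7]
width: -0.0001
```

>>> {"fn": "play_rows", "kwargs": {"plan": [[[1, 0, 0, 0, 0], [1, -0.02, 0, 0, 0], [1, -0.06, 0, 0, 0], [1, -0.1, 0, 0, 0], [1, -0.14, 0, 0, 0], [1, -0.18, 0, 0, 0], [1, -0.18, 0, 0, 0], [1, -0.18, 0, 0, 0]]]}}

```text
clock: 2.95
position: [0.507, 0.3709, 0.1872]
ee_rot: [0.704, -0.068, 0.704, 0.068]
contact_force: [0.4, -0.4, -0.8]
width: 0.0004
```

Run:
```python
from h import *
p=jw((0,.06,.19)); print(p)
go(p,YAW+np.pi/2)
snap('side','s2');snap('top','t2');v=V('s2')
cv2.imwrite('pics/s2z.png',cv2.resize(v.p[50:210,130:330,::-1],None,fx=3.5,fy=3.5,interpolation=cv2.INTER_CUBIC))
```

```text
[0.57195668 0.03484319 0.19      ]
clk 2.95 pos [0.507  0.3709 0.1872] F [ 0.42 -0.36 -0.81] w 0.0004 xax [ 0.  0. -1.] jaw 1.7637 q6 -1.243
shift mm [  -2.8 -342.3   -0.7] turn deg 28.17
```

View pics/s2z.png

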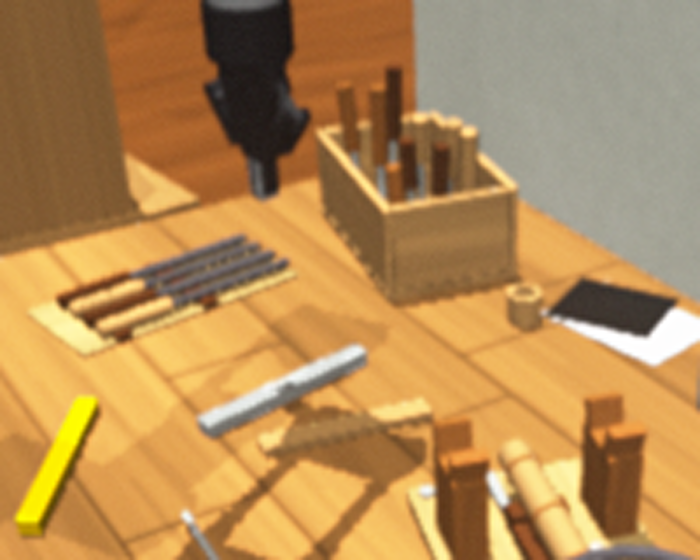

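The gripper shut on nothing: the width is 0 and the bar is still lying at crop (285,390). I need to see where the bar is relative to the TCP.

Run:
```python
from h import *
v=V('t2');X=v.cloud(); P=v.p.astype(int); sat=P.max(2)-P.min(2)
cv2.imwrite('pics/t2z.png',cv2.resize(v.p[110:230,90:220,::-1],None,fx=5,fy=5,interpolation=cv2.INTER_CUBIC))
print('tcp px',v.proj([[.507,.3709,.1872]]),V('s2').proj([[.507,.3709,.1872]]), V('s1').proj([[.506,.3698,.0992]]))
for tag in('side0','s1','s2'):
    s=V(tag);X=s.cloud();P=s.p.astype(int);sat=P.max(2)-P.min(2)
    m=np.zeros(X.shape[:2],bool); m[143:178,182:240]=1
    m&=(sat<60)&(P.max(2)>110); vv,uu=np.nonzero(m)
    A=s.atz(np.c_[uu,vv],.012)[:,:2]*1000
    print(tag,m.sum(),cv2.minAreaRect(A.astype(np.float32)),'z',np.nanpercentile(X[m][:,2],[5,50,95]),np.nanmean(X[m],0))
```

```text
tcp px [[126.01491723 170.71540703]] [[206.2360753  112.98407317]] [[208.62800803 137.59983724]]
side0 359 ((506.1054992675781, 365.250732421875), (210.466064453125, 42.3320198059082), 11.037175178527832) z [-0.00020018  0.0127854   0.01624358] [0.50276195 0.36608404 0.01025479]
s1 359 ((506.59478759765625, 362.9881896972656), (210.766357421875, 44.56575393676758), 12.386128425598145) z [-0.00037639  0.01275724  0.01642326] [0.50195824 0.36493323 0.01040228]
s2 367 ((506.4371337890625, 363.7769470214844), (210.8795166015625, 45.906620025634766), 13.111295700073242) z [-0.00085101  0.01231343  0.01653127] [0.50257282 0.36576493 0.01006863]
```

View pics/t2z.png

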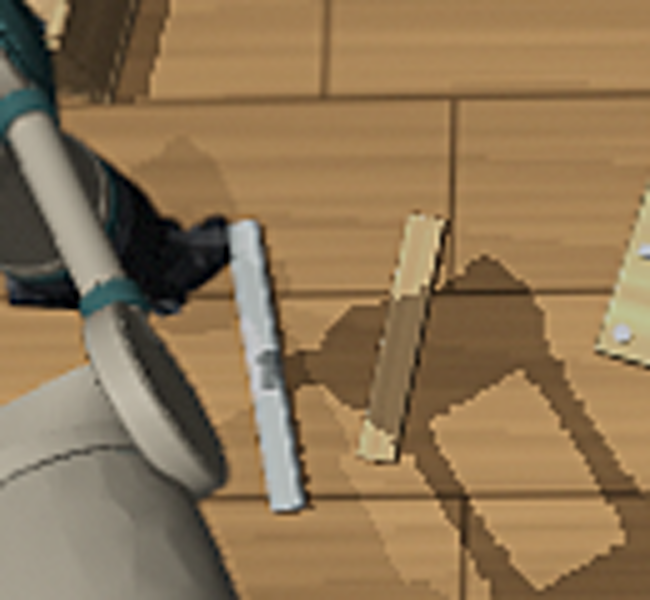

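Run:
```python
from h import *
s=V('s2');X=s.cloud()
for tag in ('s2','t2'):
    s=V(tag);X=s.cloud()
    m=(abs(X[...,0]-.507)<.07)&(abs(X[...,1]-.371)<.07)&(X[...,2]>.06)&(X[...,2]<.3)
    Z=X[m]; print(tag,m.sum(),'minz',np.sort(Z[:,2])[:12].round(3)); 
    L=Z[Z[:,2]<np.sort(Z[:,2])[0]+.02]; print(L.mean(0),L.min(0),L.max(0))
print(cv2.imwrite('pics/s2f.png',cv2.resize(V('s2').p[60:125,180:240,::-1],None,fx=8,fy=8,interpolation=cv2.INTER_CUBIC)))
s=V('s2');s.X=s.cloud()
for r in range(96,116): print(r,[ (u,s.X[r,u].round(3).tolist()) for u in (204,206,208)])
```

```text
s2 415 minz [0.211 0.211 0.212 0.213 0.214 0.215 0.215 0.215 0.215 0.216 0.216 0.217]
[0.5024219  0.36225728 0.22205849] [0.49273877 0.35432926 0.21077106] [0.51620715 0.37445365 0.23071342]
t2 139 minz [0.216 0.216 0.217 0.219 0.22  0.222 0.223 0.224 0.224 0.225 0.226 0.228]
[0.49788458 0.36292195 0.22506496] [0.49387481 0.35462691 0.21556389] [0.50518138 0.37296996 0.23487529]
True
96 [(204, [0.498, 0.355, 0.251]), (206, [0.501, 0.345, 0.254]), (208, [0.513, 0.358, 0.247])]
97 [(204, [0.5, 0.359, 0.247]), (206, [0.505, 0.355, 0.247]), (208, [0.513, 0.359, 0.243])]
98 [(204, [0.5, 0.36, 0.243]), (206, [0.502, 0.351, 0.245]), (208, [0.513, 0.359, 0.24])]
99 [(204, [0.5, 0.361, 0.239]), (206, [0.504, 0.356, 0.24]), (208, [0.511, 0.355, 0.239])]
100 [(204, [0.5, 0.361, 0.236]), (206, [0.504, 0.355, 0.237]), (208, [0.511, 0.356, 0.235])]
101 [(204, [0.5, 0.364, 0.232]), (206, [0.504, 0.357, 0.233]), (208, [0.511, 0.358, 0.231])]
102 [(204, [0.499, 0.362, 0.229]), (206, [0.502, 0.353, 0.232]), (208, [0.51, 0.355, 0.229])]
103 [(204, [0.498, 0.36, 0.227]), (206, [0.504, 0.358, 0.226]), (2
[... 472 characters left out ...]
208, [0.712, 0.807, -0.004])]
109 [(204, [0.691, 0.803, -0.002]), (206, [0.696, 0.793, 0.0]), (208, [0.702, 0.785, 0.002])]
110 [(204, [0.683, 0.788, 0.001]), (206, [0.694, 0.79, -0.003]), (208, [0.702, 0.786, -0.003])]
111 [(204, [0.683, 0.789, -0.005]), (206, [0.689, 0.781, -0.003]), (208, [0.694, 0.771, -0.001])]
112 [(204, [0.676, 0.773, -0.001]), (206, [0.683, 0.767, -0.001]), (208, [0.689, 0.761, -0.0])]
113 [(204, [0.67, 0.761, -0.0]), (206, [0.679, 0.76, -0.002]), (208, [0.689, 0.761, -0.005])]
114 [(204, [0.668, 0.757, -0.003]), (206, [0.673, 0.748, -0.001]), (208, [0.68, 0.743, -0.001])]
115 [(204, [0.662, 0.744, -0.001]), (206, [0.668, 0.737, -0.0]), (208, [0.677, 0.736, -0.002])]
```

View pics/s2f.png

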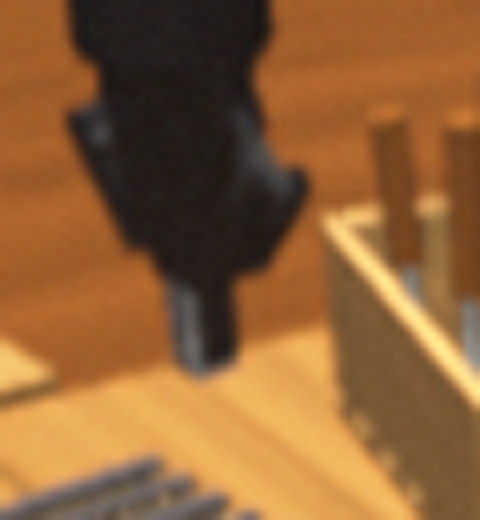

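The cloud puts the real fingertips at about z=0.211, where the state reports 0.187. So the reported TCP is about 24 mm lower than the true tip, and the fingers shut above the bar. I'll go lower in stages and check.

>>> {"fn": "play_rows", "kwargs": {"plan": [[[0.5, 0.05, 0, 0, 0], [0.5, 0.1, 0, 0, 0], [0.5, 0.15, 0, 0, 0], [0.5, 0.18, 0, 0, 0], [0.5, 0.195, 0, 0, 0], [0.5, 0.195, 0, 0, 0]]]}}

```text
clock: 3.65
position: [0.5012, 0.3675, -0.0151]
ee_rot: [0.699, -0.07, 0.709, 0.066]
contact_force: [0.0, -0.2, 0.1]
width: 0.0428
```

Run:
```python
from h import *
go([.5064,.3703,-.020],.194+np.pi/2)
snap('side','s3');v=V('s3')
cv2.imwrite('pics/s3z.png',cv2.resize(v.p[110:190,160:260,::-1],None,fx=7,fy=7,interpolation=cv2.INTER_CUBIC))
X=v.cloud(); m=(v.p.max(2)<70)&(X[...,2]>.005)&(X[...,2]<.08)&(abs(X[...,0]-.507)<.05)&(abs(X[...,1]-.365)<.05)
for sgn in (0,1):
    mm=m.copy(); 
    mm&=((X[...,1]>.37) if sgn else (X[...,1]<.37)); Z=X[mm]; print(len(Z), np.sort(Z[:,2])[:6].round(4), Z[Z[:,2]<Z[:,2].min()+.02].mean(0))
```

```text
clk 3.65 pos [ 0.5012  0.3675 -0.0151] F [ 0.05 -0.16  0.06] w 0.0428 xax [-0.013 -0.008 -1.   ] jaw 1.7637 q6 -1.243
shift mm [4.8 1.8 5.7] turn deg -0.06
59 [0.0206 0.0222 0.0233 0.0238 0.0247 0.0259] [0.50643288 0.33389815 0.03055914]
78 [0.0129 0.016  0.0168 0.0168 0.0202 0.0211] [0.49516344 0.38717268 0.02404565]
```

View pics/s3z.png

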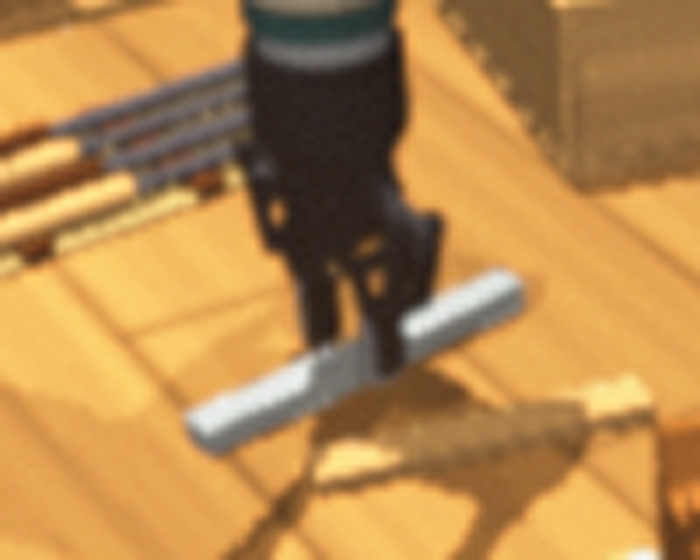

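>>> {"fn": "play_rows", "kwargs": {"plan": [[[0.5, 0, 0, 0, 0], [0.5, 0, 0, 0, 0], [0.5, 0, 0, 0, 0]]]}}

```text
clock: 4.0
position: [0.5035, 0.3688, -0.012]
ee_rot: [0.701, -0.069, 0.707, 0.067]
contact_force: [0.5, -0.0, 0.4]
width: 0.0424
```

Run:
```python
from h import *
go([.5064,.3703,-.020],.194+np.pi/2); s=manip.get_state(); print(s['qpos'],s['qd'],s['effort'])
```

```text
clk 4.0 pos [ 0.5035  0.3688 -0.012 ] F [ 0.45 -0.03  0.43] w 0.0424 xax [-0.007 -0.005 -1.   ] jaw 1.7638 q6 -1.243
shift mm [8.  0.9 3.2] turn deg -0.06
[ 5.20936388e-01  5.37808290e-01  1.67480266e+00 -2.86145601e-04
  9.37734906e-01 -1.24265029e+00] [-0.00140226 -0.00114474  0.00034014  0.00109201 -0.00136554 -0.00136554] [-1.25745809e-02 -5.01920342e+01 -1.83650029e+01 -1.71703701e-03
  6.76752278e-02  7.14313046e-06]
```

>>> {"fn": "play_rows", "kwargs": {"plan": [[[0.5, 0.004, 0.001, 0.002, 0], [0.5, 0.008, 0.001, 0.003, 0], [0.5, 0.009, 0.001, 0.003, 0], [0.5, 0.009, 0.001, 0.003, 0], [0.5, 0.009, 0.001, 0.003, 0], [1, 0.009, 0.001, 0.003, 0], [1, 0.009, 0.001, 0.003, 0], [1, 0.009, 0.001, 0.003, 0], [1, 0.009, 0.001, 0.003, 0], [1, 0.009, 0.001, 0.003, 0]]], "grip_force": 60}}

```text
clock: 5.0
position: [0.5063, 0.3704, -0.0206]
ee_rot: [0.701, -0.069, 0.706, 0.067]
contact_force: [-0.4, -0.9, 3.6]
width: 0.0181
```

Run:
```python
from h import *
go([.5064,.3703,-.020],.194+np.pi/2)
snap('side','s4');v=V('s4')
cv2.imwrite('pics/s4z.png',cv2.resize(v.p[110:190,160:260,::-1],None,fx=7,fy=7,interpolation=cv2.INTER_CUBIC))
```

```text
clk 5.0 pos [ 0.5063  0.3704 -0.0206] F [-0.39 -0.91  3.59] w 0.0181 xax [-0.007 -0.004 -1.   ] jaw 1.7638 q6 -1.243
shift mm [-0.6 -0.1  0. ] turn deg -0.06
```

View pics/s4z.png

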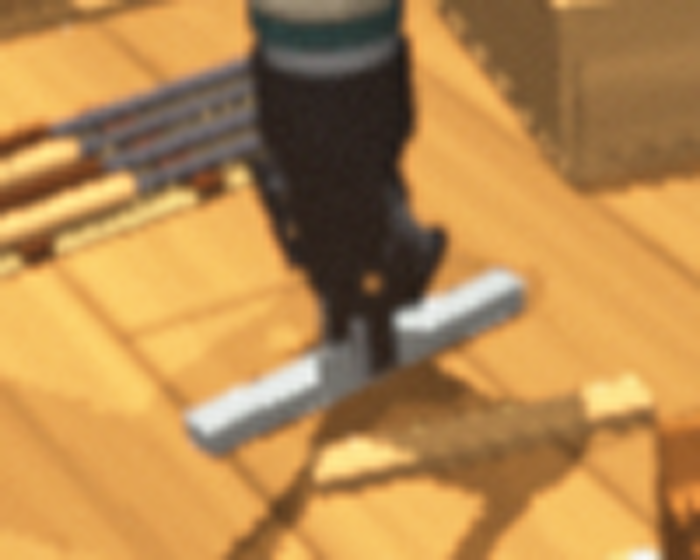

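The width is 18 mm on the bar and the tips lightly touch the bench (3.6 N). That makes bar centre ≈ reported z + 0.0285. Lifting.

>>> {"fn": "play_rows", "kwargs": {"plan": [[[1, -0.005, 0, 0, 0], [1, -0.02, 0, 0, 0], [1, -0.05, 0, 0, 0], [1, -0.09, 0, 0, 0], [1, -0.13, 0, 0, 0], [1, -0.17, 0, 0, 0], [1, -0.19, 0, 0, 0], [1, -0.19, 0, 0, 0], [1, -0.19, 0, 0, 0]]]}}

```text
clock: 5.95
position: [0.5068, 0.3707, 0.1681]
ee_rot: [0.7, -0.07, 0.707, 0.067]
contact_force: [-0.6, -0.1, -4.6]
width: 0.0182
```

Run:
```python
from h import *
p=jw((0,.06,.17)); print(p)
go(p,YAW+np.pi/2); print(manip.get_state()['moment'])
snap('side','s5');snap('top','t5');v=V('s5')
a=cv2.resize(v.p[30:190,130:300,::-1],None,fx=3,fy=3);b=cv2.resize(V('t5').p[110:230,90:210,::-1],None,fx=4,fy=4)
cv2.imwrite('pics/s5a.png',a);cv2.imwrite('pics/s5b.png',b)
```

```text
[0.57195668 0.03484319 0.17      ]
clk 5.95 pos [0.5068 0.3707 0.1681] F [-0.64 -0.11 -4.58] w 0.0182 xax [-0.009 -0.005 -1.   ] jaw 1.7637 q6 -1.243
shift mm [  -0.7 -342.2   -0.5] turn deg 28.17
[ 0.03382422  0.02845711 -0.00010918]
```

View pics/s5a.png

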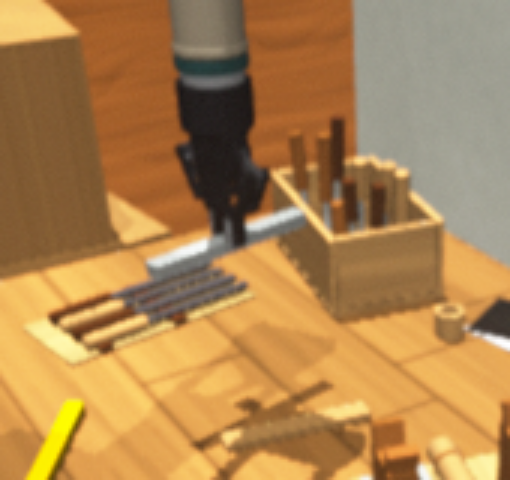

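View pics/s5b.png

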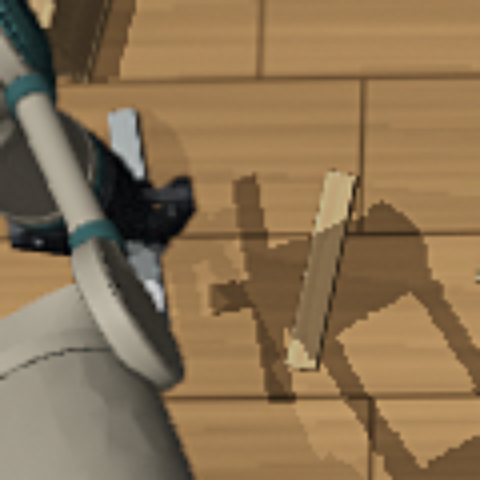

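The bar is held (4.6 N weight, width 18 mm). Carrying it over the slots.

>>> {"fn": "play_rows", "kwargs": {"plan": [[[1, 0, -0.015, 0, 0], [1, -0.001, -0.045, 0, 4], [1, -0.001, -0.08, 0, 8], [1, -0.001, -0.115, 0, 12], [1, -0.001, -0.15, 0, 16], [1, -0.001, -0.185, 0, 20], [1, -0.001, -0.22, 0, 24], [1, -0.001, -0.255, 0, 28.2], [1, -0.001, -0.29, 0, 28.2], [1, -0.001, -0.32, 0, 28.2], [1, -0.001, -0.336, 0, 28.2], [1, -0.001, -0.342, 0, 28.2]]]}}

```text
clock: 7.25
position: [0.5711, 0.0327, 0.1681]
ee_rot: [0.695, 0.103, 0.704, -0.109]
contact_force: [-0.2, -0.7, -4.4]
width: 0.0182
```

>>> {"fn": "play_rows", "kwargs": {"plan": [[[1, 0, 0, 0, 0], [1, 0, 0, 0, 0], [1, 0, 0, 0, 0]]]}}

```text
clock: 7.55
position: [0.5707, 0.034, 0.1679]
ee_rot: [0.694, 0.103, 0.704, -0.109]
contact_force: [-0.2, -1.3, -4.2]
width: 0.0185
```

Run:
```python
from h import *
p=jw((0,.06,.10)); print(p)
go(p,YAW+np.pi/2)
snap('side','s6');snap('top','t6');v=V('s6');t=V('t6')
a=cv2.resize(v.p[90:250,180:350,::-1],None,fx=3.5,fy=3.5);b=cv2.resize(t.p[90:220,180:340,::-1],None,fx=4,fy=4)
cv2.imwrite('pics/s6a.png',a);cv2.imwrite('pics/s6b.png',b)
# bar end estimation from clouds in jig coords
c,s_=np.cos(YAW),np.sin(YAW); Rj=np.array([[c,-s_,0],[s_,c,0],[0,0,1]])
for q in (v,t):
    X=q.cloud(); J=(X-O)@Rj; P=q.p.astype(int)
    m=(abs(J[...,1]-.06)<.03)&(abs(J[...,0])<.13)&(J[...,2]>.17)&(J[...,2]<.23)&(P.max(2)>110)&(P.max(2)-P.min(2)<50)
    Z=J[m]; print(len(Z),Z.min(0).round(4),Z.max(0).round(4),Z.mean(0).round(4))
    top=Z[Z[:,2]>np.percentile(Z[:,2],60)]; print('fit y(x)',np.polyfit(top[:,0],top[:,1],1),'z(x)',np.polyfit(top[:,0],top[:,2],1))
```

```text
[0.57195668 0.03484319 0.1       ]
clk 7.55 pos [0.5707 0.034  0.1679] F [-0.17 -1.34 -4.25] w 0.0185 xax [-0.015 -0.006 -1.   ] jaw 1.2704 q6 -1.326
shift mm [67.9  1.9  1.8] turn deg -0.09
550 [-0.1007  0.0367  0.1873] [0.1002 0.0706 0.2213] [-0.0022  0.0523  0.1996]
fit y(x) [-0.00413397  0.05593539] z(x) [-0.00098012  0.20396956]
89 [-0.0492  0.0426  0.1906] [-0.0042  0.0686  0.2103] [-0.0302  0.0585  0.2048]
fit y(x) [0.01928305 0.05964714] z(x) [-0.01452427  0.20673441]
```

View pics/s6a.png

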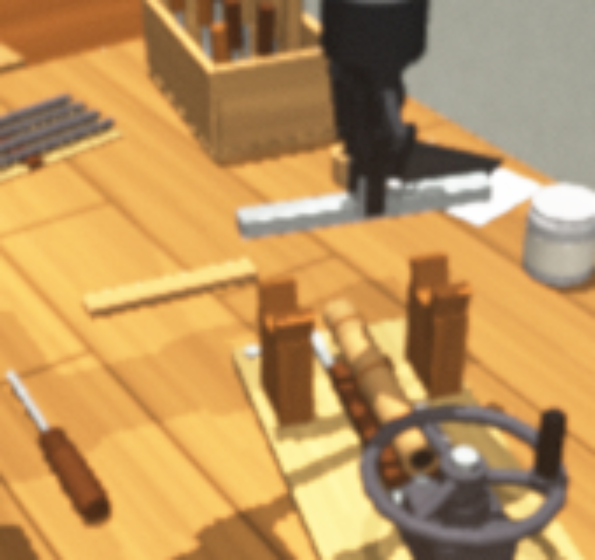

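View pics/s6b.png

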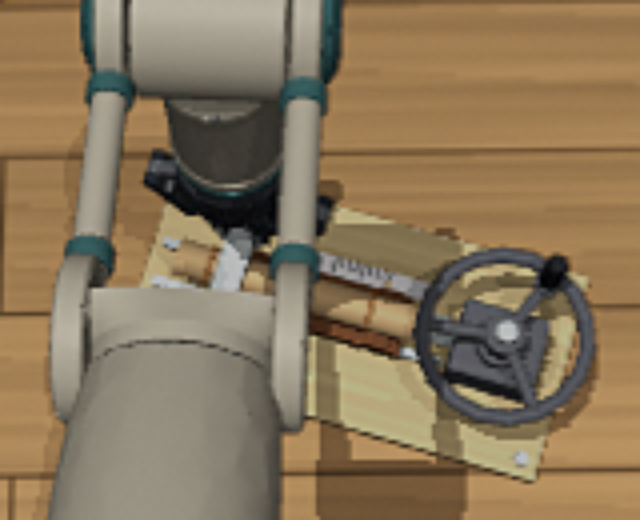

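The bar is centred in the jig frame: x from -0.101 to 0.100, level, y about 0.058. Lowering slowly.

>>> {"fn": "play_rows", "kwargs": {"plan": [[[1, 0.015, 0.001, 0.001, 0], [1, 0.03, 0.002, 0.002, 0], [1, 0.045, 0.002, 0.002, 0], [1, 0.058, 0.002, 0.002, 0], [1, 0.066, 0.002, 0.002, 0], [1, 0.07, 0.002, 0.002, 0], [1, 0.074, 0.002, 0.002, 0], [1, 0.078, 0.002, 0.002, 0], [1, 0.081, 0.002, 0.002, 0], [1, 0.084, 0.002, 0.002, 0], [1, 0.084, 0.002, 0.002, 0], [1, 0.084, 0.002, 0.002, 0]]]}}

```text
clock: 8.85
position: [0.5723, 0.0346, 0.0842]
ee_rot: [0.695, 0.103, 0.704, -0.109]
contact_force: [-0.3, -1.2, -3.4]
width: 0.0183
```

```bash
cat > bar.py <<'E'
from h import *
import sys
tag=sys.argv[1]
p=jw((0,.06,.0795))
go(p,YAW+np.pi/2)
snap('side',tag);v=V(tag)
cv2.imwrite(f'pics/{tag}z.png',cv2.resize(v.p[120:250,210:350,::-1],None,fx=5,fy=5,interpolation=cv2.INTER_CUBIC))
c,s_=np.cos(YAW),np.sin(YAW); Rj=np.array([[c,-s_,0],[s_,c,0],[0,0,1]])
X=v.cloud(); J=(X-O)@Rj; P=v.p.astype(int)
m=(abs(J[...,1]-.06)<.03)&(abs(J[...,0])<.13)&(J[...,2]>.085)&(J[...,2]<.15)&(P.max(2)>100)&(P.max(2)-P.min(2)<50)
Z=J[m]; print(len(Z),Z.min(0).round(4),Z.max(0).round(4))
top=Z[Z[:,2]>np.percentile(Z[:,2],60)]; print('fit y(x)',np.polyfit(top[:,0],top[:,1],1),'z(x)',np.polyfit(top[:,0],top[:,2],1))
E
python3 bar.py s7
```

```text
clk 8.85 pos [0.5723 0.0346 0.0842] F [-0.3  -1.2  -3.39] w 0.0183 xax [-0.014 -0.007 -1.   ] jaw 1.2706 q6 -1.323
shift mm [ 4.7  0.2 -0.4] turn deg -0.09
455 [-0.0995  0.0304  0.0883] [0.1001 0.0826 0.138 ]
fit y(x) [-0.00395663  0.05626085] z(x) [-0.00051312  0.12093883]
```

View pics/s7z.png

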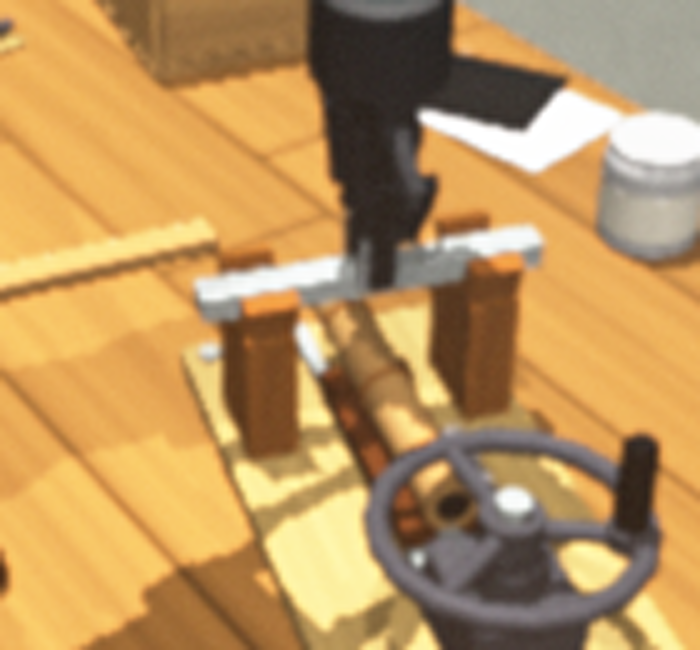

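The bar is in both slots, at crop (250,285) and (495,250), still held and about 4 mm up. Lowering the rest.

>>> {"fn": "play_rows", "kwargs": {"plan": [[[1, 0.002, 0, 0, 0], [1, 0.004, 0, 0, 0], [1, 0.005, 0, 0, 0], [1, 0.005, 0, 0, 0], [1, 0.005, 0, 0, 0]]]}}

```text
clock: 9.4
position: [0.5724, 0.0345, 0.0795]
ee_rot: [0.695, 0.103, 0.704, -0.109]
contact_force: [-0.3, 0.1, -1.4]
width: 0.0183
```

>>> {"fn": "play_rows", "kwargs": {"plan": [[[1, 0.001, 0, 0, 0], [1, 0.001, 0, 0, 0], [1, 0.001, 0, 0, 0]]]}}

```text
clock: 9.7
position: [0.5724, 0.0346, 0.0794]
ee_rot: [0.695, 0.103, 0.703, -0.109]
contact_force: [-2.7, -0.4, 6.1]
width: 0.0179
```

>>> {"fn": "play_rows", "kwargs": {"plan": [[[0.6, 0, 0, 0, 0], [0.5, 0, 0, 0, 0], [0.5, 0, 0, 0, 0], [0.5, 0, 0, 0, 0], [0.5, 0, 0, 0, 0]]]}}

```text
clock: 10.2
position: [0.5724, 0.0345, 0.0793]
ee_rot: [0.695, 0.103, 0.703, -0.109]
contact_force: [-0.1, 0.3, -0.1]
width: 0.0429
```

```bash
python3 bar.py s8
```

```text
clk 10.2 pos [0.5724 0.0345 0.0793] F [-0.11  0.28 -0.09] w 0.0429 xax [-0.013 -0.007 -1.   ] jaw 1.2706 q6 -1.322
shift mm [-0.2  0.1 -0.6] turn deg -0.09
414 [-0.0994  0.03    0.0917] [0.0988 0.0854 0.1419]
fit y(x) [-0.00072441  0.05538642] z(x) [0.00068099 0.11682863]
```

View pics/s8z.png

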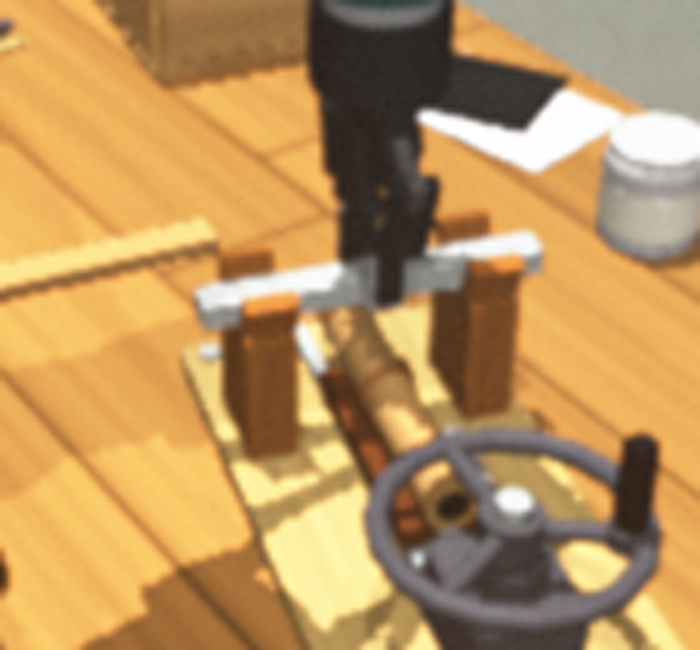

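The bar is seated: top at about 0.117, level, aligned, released. Rising and moving over the handle.

>>> {"fn": "play_rows", "kwargs": {"plan": [[[0.5, -0.015, 0, 0, 0], [0.5, -0.04, 0, 0, 0], [0.5, -0.07, 0, 0, 0], [0.5, -0.1, 0, 0, 0], [0.5, -0.11, 0, 0, 0], [0.5, -0.11, 0, 0, 0], [0.5, -0.11, 0, 0, 0]]]}}

```text
clock: 10.95
position: [0.573, 0.0353, 0.1879]
ee_rot: [0.694, 0.103, 0.704, -0.109]
contact_force: [0.0, -0.5, -0.4]
width: 0.0423
```

```bash
python3 - <<'E'
from h import *
go([.551,-.201,.19])
snap('side','s9')
E
python3 bar.py s9
```

```text
clk 10.95 pos [0.573  0.0353 0.1879] F [ 0.03 -0.51 -0.37] w 0.0423 xax [-0.015 -0.007 -1.   ] jaw 1.2706 q6 -1.323
shift mm [-1.000e-01 -2.323e+02  4.890e+01]
clk 11.0 pos [0.5727 0.0353 0.1874] F [-0.41 -0.59 -0.16] w 0.0425 xax [-0.016 -0.007 -1.   ] jaw 1.2706 q6 -1.323
shift mm [107.9   0.5   0.9] turn deg -0.08
466 [-0.0995  0.0307  0.0931] [0.0998 0.0849 0.1247]
fit y(x) [-0.01183545  0.05731438] z(x) [0.00283221 0.11554516]
```

>>> {"fn": "play_rows", "kwargs": {"plan": [[[0.5, 0, -0.03, 0.007, 0], [0.5, 0, -0.07, 0.015, 0], [0.5, 0, -0.11, 0.024, 0], [0.5, 0, -0.15, 0.033, 0], [0.5, 0, -0.19, 0.041, 0], [0.5, 0, -0.22, 0.047, 0], [0.5, 0, -0.232, 0.049, 0], [0.5, 0, -0.232, 0.049, 0], [0.5, 0, -0.232, 0.049, 0], [0.5, 0, -0.232, 0.049, 0]]]}}

```text
clock: 12.05
position: [0.5508, -0.199, 0.1889]
ee_rot: [0.693, 0.102, 0.705, -0.108]
contact_force: [0.5, -0.8, 0.4]
width: 0.0426
```

Run:
```python
from h import *
go([.551,-.201,.098])
snap('side','s10');snap('top','t10');v=V('s10')
cv2.imwrite('pics/s10a.png',cv2.resize(v.p[90:250,230:400,::-1],None,fx=3.5,fy=3.5))
cv2.imwrite('pics/s10b.png',cv2.resize(V('t10').p[110:220,220:360,::-1],None,fx=4,fy=4))
```

```text
clk 12.05 pos [ 0.5508 -0.199   0.1889] F [ 0.47 -0.83  0.42] w 0.0426 xax [-0.017 -0.006 -1.   ] jaw 1.2722 q6 -1.726
shift mm [90.9 -0.9  2.1]
```

View pics/s10a.png

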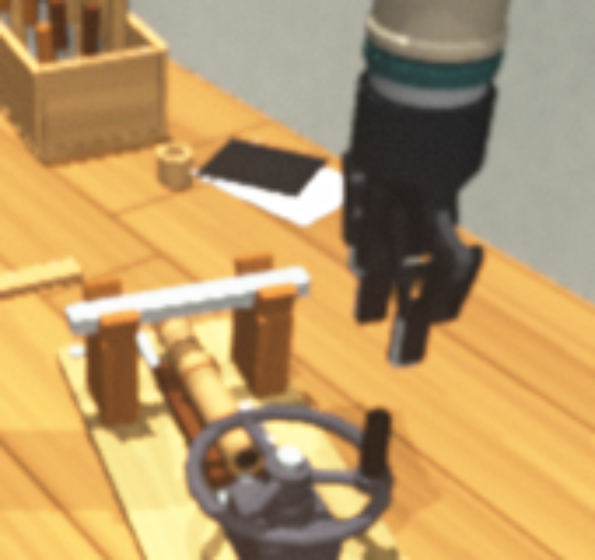

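View pics/s10b.png

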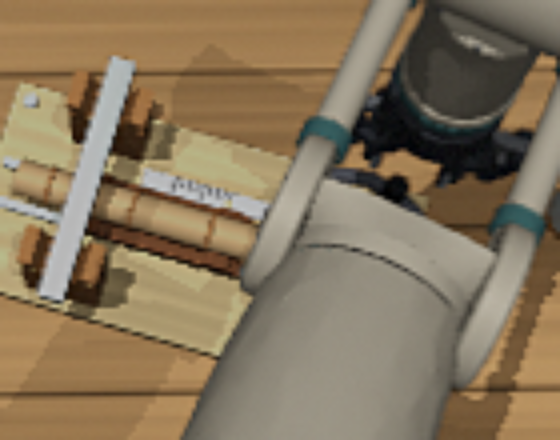

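The open gripper is over the handle; the bar is in place and the carriage is still at the first tick. Descending around the handle.

>>> {"fn": "play_rows", "kwargs": {"plan": [[[0.4, 0.02, 0, 0.001, 0], [0.4, 0.045, -0.001, 0.002, 0], [0.4, 0.07, -0.001, 0.002, 0], [0.4, 0.086, -0.001, 0.002, 0], [0.4, 0.091, -0.001, 0.002, 0], [0.4, 0.091, -0.001, 0.002, 0], [0.4, 0.091, -0.001, 0.002, 0]]]}}

```text
clock: 12.85
position: [0.552, -0.2012, 0.0992]
ee_rot: [0.694, 0.102, 0.704, -0.108]
contact_force: [0.1, 0.3, -1.3]
width: 0.051
```

Run:
```python
from h import *
go([.551,-.201,.098])
snap('side','s11');v=V('s11')
cv2.imwrite('pics/s11a.png',cv2.resize(v.p[140:260,270:390,::-1],None,fx=5,fy=5))
```

```text
clk 12.85 pos [ 0.552  -0.2012  0.0992] F [ 0.07  0.3  -1.28] w 0.051 xax [-0.015 -0.007 -1.   ] jaw 1.2731 q6 -1.727
shift mm [ 1.3 -0.  -1. ]
```

View pics/s11a.png

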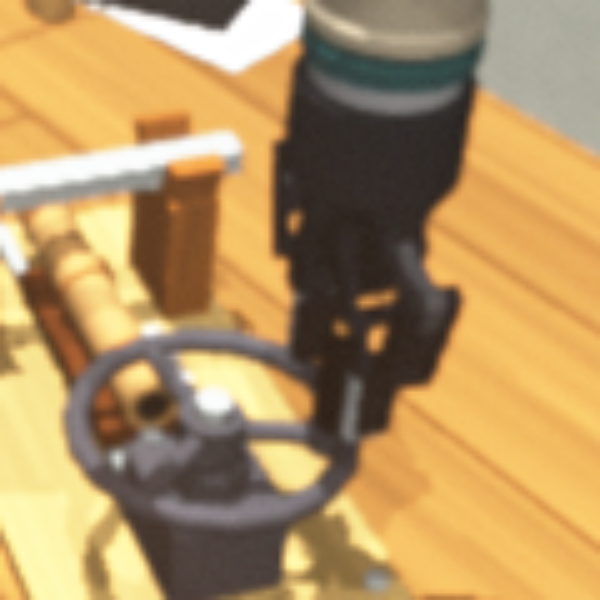

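The fingers straddle the handle just above the rim. Closing.

>>> {"fn": "play_rows", "kwargs": {"plan": [[[1, 0, 0, 0, 0], [1, 0, 0, 0, 0], [1, 0, 0, 0, 0], [1, 0, 0, 0, 0], [1, 0, 0, 0, 0], [1, 0, 0, 0, 0]]], "grip_force": 30}}

```text
clock: 13.5
position: [0.5526, -0.2016, 0.1002]
ee_rot: [0.695, 0.102, 0.703, -0.108]
contact_force: [0.6, 0.3, 5.9]
width: 0.0172
```

```bash
cat > circ.py <<'E'
from h import *
import sys
# plan rows: from current phi, clockwise steps
step=float(sys.argv[1]); n=int(sys.argv[2])
st=manip.get_state(); R=Rt(st); p=st['position']; r=p[:2]-W[:2]; phi=np.arctan2(r[1],r[0])
print('clk',st['clock'],'pos',p.round(4),'F',st['contact_force'].round(2),'w',round(st['width'],4),'r',np.hypot(*r).round(4),'phi',np.degrees(phi).round(1))
rad=np.array([np.cos(phi),np.sin(phi)]); F=st['contact_force'][:2]
print('Frad',(F@rad).round(2),'Ftan(ccw+)',(F@[-rad[1],rad[0]]).round(2))
zt=float(sys.argv[3]) if len(sys.argv)>3 else p[2]
for i in range(1,n+1):
    a=phi-np.radians(step*i); T=np.array([W[0]+.055*np.cos(a),W[1]+.055*np.sin(a),zt]); d=R.T@(T-p); print(i,(d).round(3).tolist())
E
python3 circ.py 12 12
```

```text
clk 13.5 pos [ 0.5526 -0.2016  0.1002] F [0.63 0.32 5.87] w 0.0172 r 0.0556 phi -40.1
Frad 0.28 Ftan(ccw+) 0.65
1 [0.0, -0.01, -0.006]
2 [0.0, -0.018, -0.014]
3 [0.001, -0.025, -0.023]
4 [0.001, -0.03, -0.033]
5 [0.001, -0.033, -0.045]
6 [0.001, -0.033, -0.056]
7 [0.001, -0.031, -0.067]
8 [0.001, -0.026, -0.078]
9 [0.001, -0.02, -0.087]
10 [0.001, -0.011, -0.095]
11 [0.001, -0.001, -0.101]
12 [0.001, 0.009, -0.105]
```

Handle gripped: width 17 mm, measured radius 55.6 mm. Starting clockwise, raising 2 mm to clear the rim.

>>> {"fn": "play_rows", "kwargs": {"plan": [[[1, -0.002, -0.005, -0.003, 0], [1, -0.002, -0.01, -0.006, 0], [1, -0.002, -0.018, -0.014, 0], [1, -0.002, -0.025, -0.023, 0], [1, -0.002, -0.03, -0.033, 0], [1, -0.001, -0.033, -0.045, 0], [1, -0.001, -0.033, -0.056, 0], [1, -0.001, -0.031, -0.067, 0], [1, -0.001, -0.031, -0.067, 0]]]}}

```text
clock: 14.4
position: [0.477, -0.2085, 0.1015]
ee_rot: [0.694, 0.103, 0.704, -0.107]
contact_force: [2.6, 4.8, -12.3]
width: 0.0169
```

```bash
python3 circ.py 10 12 .102
python3 - <<'E'
from h import *
snap('top','t12');snap('side','s12');v=V('s12')
cv2.imwrite('pics/s12a.png',cv2.resize(v.p[140:270,240:380,::-1],None,fx=5,fy=5))
E
```

```text
clk 14.4 pos [ 0.477  -0.2085  0.1015] F [  2.63   4.77 -12.29] w 0.0169 r 0.054 phi -127.7
Frad -5.38 Ftan(ccw+) -0.84
1 [-0.0, 0.003, -0.009]
2 [-0.0, 0.009, -0.017]
3 [-0.0, 0.016, -0.024]
4 [-0.0, 0.024, -0.029]
5 [-0.0, 0.032, -0.033]
6 [-0.0, 0.042, -0.035]
7 [-0.0, 0.051, -0.036]
8 [-0.0, 0.061, -0.035]
9 [-0.001, 0.07, -0.033]
10 [-0.001, 0.079, -0.028]
11 [-0.001, 0.086, -0.023]
12 [-0.001, 0.093, -0.016]
```

View pics/s12a.png

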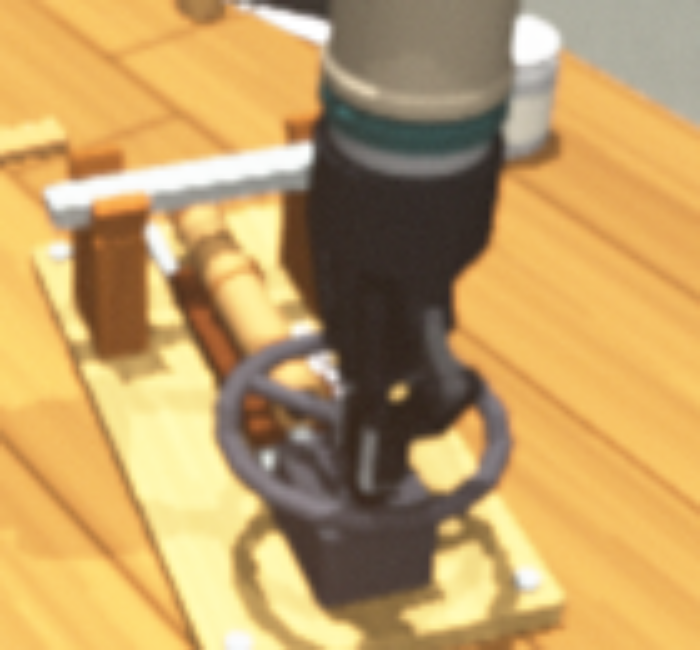

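>>> {"fn": "play_rows", "kwargs": {"plan": [[[1, 0.001, 0.003, -0.009, 0], [1, 0.001, 0.009, -0.017, 0], [1, 0.001, 0.016, -0.024, 0], [1, 0.001, 0.024, -0.029, 0], [1, 0.001, 0.024, -0.029, 0]]]}}

```text
clock: 15.0
position: [0.4571, -0.1766, 0.1012]
ee_rot: [0.695, 0.102, 0.704, -0.107]
contact_force: [3.3, 1.2, -7.3]
width: 0.0172
```

```bash
python3 circ.py 10 12 .1005
python3 - <<'E'
from h import *
snap('side','s13')
E
```

```text
clk 15.0 pos [ 0.4571 -0.1766  0.1012] F [ 3.34  1.19 -7.29] w 0.0172 r 0.054 phi -168.5
Frad -3.51 Ftan(ccw+) -0.5
1 [0.001, 0.008, -0.005]
2 [0.001, 0.018, -0.007]
3 [0.001, 0.027, -0.008]
4 [0.0, 0.037, -0.006]
5 [0.0, 0.046, -0.004]
6 [0.0, 0.055, 0.001]
7 [0.0, 0.062, 0.006]
8 [0.0, 0.069, 0.013]
9 [-0.0, 0.074, 0.021]
10 [-0.0, 0.078, 0.03]
11 [-0.0, 0.08, 0.039]
12 [-0.001, 0.081, 0.049]
```

>>> {"fn": "play_rows", "kwargs": {"plan": [[[1, 0.001, 0.008, -0.005, 0], [1, 0.001, 0.018, -0.007, 0], [1, 0.001, 0.027, -0.007, 0], [1, 0.001, 0.027, -0.007, 0]]]}}

```text
clock: 15.45
position: [0.4585, -0.1481, 0.1007]
ee_rot: [0.695, 0.102, 0.704, -0.107]
contact_force: [1.2, -0.3, -0.2]
width: 0.0171
```

```bash
python3 circ.py 10 12 .1005
python3 - <<'E'
from h import *
snap('side','s14')
E
```

```text
clk 15.45 pos [ 0.4585 -0.1481  0.1007] F [ 1.19 -0.29 -0.17] w 0.0171 r 0.0545 phi 161.1
Frad -1.22 Ftan(ccw+) -0.11
1 [0.0, 0.01, 0.001]
2 [-0.0, 0.019, 0.003]
3 [-0.0, 0.027, 0.008]
4 [-0.0, 0.035, 0.014]
5 [-0.0, 0.041, 0.021]
6 [-0.001, 0.047, 0.029]
7 [-0.001, 0.05, 0.037]
8 [-0.001, 0.053, 0.047]
9 [-0.001, 0.053, 0.056]
10 [-0.001, 0.052, 0.066]
11 [-0.001, 0.049, 0.075]
12 [-0.001, 0.045, 0.084]
```

>>> {"fn": "play_rows", "kwargs": {"plan": [[[1, 0, 0.01, 0.001, 0], [1, 0, 0.019, 0.003, 0], [1, 0, 0.027, 0.008, 0], [1, 0, 0.027, 0.008, 0]]]}}

```text
clock: 15.9
position: [0.4746, -0.1238, 0.1005]
ee_rot: [0.695, 0.102, 0.704, -0.106]
contact_force: [-0.9, 2.1, 2.6]
width: 0.017
```

```bash
python3 circ.py 10 12 .1005
python3 - <<'E'
from h import *
snap('side','s15');v=V('s15')
cv2.imwrite('pics/s15a.png',cv2.resize(v.p[140:270,240:380,::-1],None,fx=5,fy=5))
E
```

```text
clk 15.9 pos [ 0.4746 -0.1238  0.1005] F [-0.9   2.05  2.58] w 0.017 r 0.0549 phi 130.1
Frad 2.15 Ftan(ccw+) -0.63
1 [-0.0, 0.008, 0.006]
2 [-0.0, 0.014, 0.013]
3 [-0.0, 0.019, 0.021]
4 [-0.001, 0.023, 0.03]
5 [-0.001, 0.025, 0.039]
6 [-0.001, 0.025, 0.049]
7 [-0.001, 0.024, 0.058]
8 [-0.001, 0.021, 0.068]
9 [-0.001, 0.016, 0.076]
10 [-0.001, 0.01, 0.084]
11 [-0.001, 0.003, 0.09]
12 [-0.001, -0.005, 0.095]
```

View pics/s15a.png

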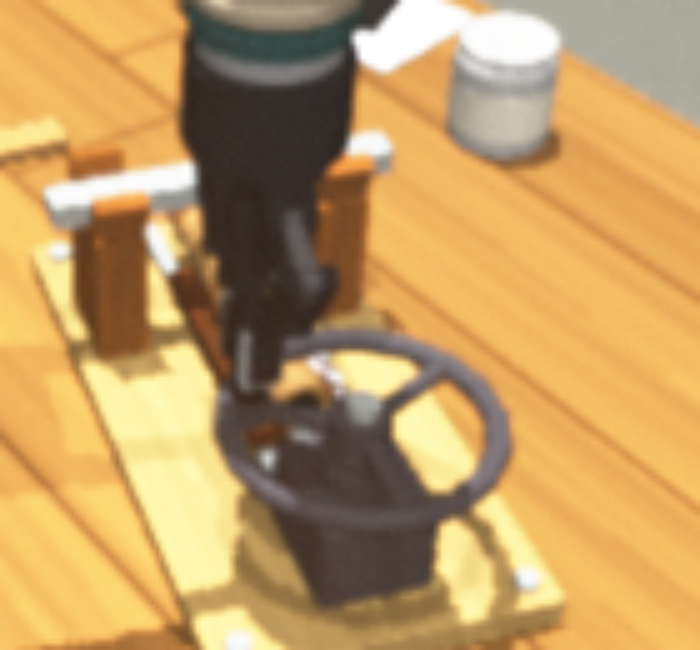

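>>> {"fn": "play_rows", "kwargs": {"plan": [[[1, 0, 0.008, 0.006, 0], [1, 0, 0.014, 0.013, 0], [1, 0, 0.019, 0.021, 0]]]}}

```text
clock: 16.25
position: [0.4977, -0.1117, 0.1002]
ee_rot: [0.693, 0.101, 0.706, -0.106]
contact_force: [-6.2, -0.2, 8.2]
width: 0.0167
```

```bash
python3 circ.py 10 12 .1005
python3 - <<'E'
from h import *
snap('side','s16')
E
```

```text
clk 16.25 pos [ 0.4977 -0.1117  0.1002] F [-6.22 -0.23  8.24] w 0.0167 r 0.0555 phi 102.8
Frad 1.15 Ftan(ccw+) 6.12
1 [-0.001, 0.004, 0.009]
2 [-0.001, 0.006, 0.018]
3 [-0.001, 0.007, 0.028]
4 [-0.001, 0.006, 0.037]
5 [-0.001, 0.003, 0.047]
6 [-0.001, -0.001, 0.055]
7 [-0.001, -0.006, 0.063]
8 [-0.001, -0.013, 0.07]
9 [-0.001, -0.021, 0.075]
10 [-0.001, -0.03, 0.079]
11 [-0.001, -0.039, 0.082]
12 [-0.001, -0.049, 0.082]
```

The tangential force rose to 6.1 N, so driving started between 130° and 103° (estimate 117°). I feed on to about 117° again.

>>> {"fn": "play_rows", "kwargs": {"plan": [[[1, -0.002, 0.004, 0.009, 0], [1, -0.002, 0.006, 0.018, 0], [1, -0.002, 0.007, 0.028, 0], [1, -0.002, 0.006, 0.037, 0], [1, -0.002, 0.003, 0.047, 0], [1, -0.002, -0.001, 0.055, 0], [1, -0.002, -0.006, 0.063, 0], [1, -0.002, -0.013, 0.07, 0], [1, -0.002, -0.021, 0.075, 0], [1, -0.002, -0.03, 0.079, 0], [1, -0.002, -0.039, 0.082, 0], [1, -0.002, -0.039, 0.082, 0]]]}}

```text
clock: 17.5
position: [0.5657, -0.1708, 0.1001]
ee_rot: [0.692, 0.103, 0.707, -0.105]
contact_force: [-3.9, 3.4, 1.2]
width: 0.0174
```

```bash
python3 circ.py 10 12 .101
python3 - <<'E'
from h import *
snap('side','s17');v=V('s17')
cv2.imwrite('pics/s17a.png',cv2.resize(v.p[140:270,240:380,::-1],None,fx=5,fy=5))
E
```

```text
clk 17.5 pos [ 0.5657 -0.1708  0.1001] F [-3.89  3.43  1.22] w 0.0174 r 0.0559 phi -5.2
Frad -4.19 Ftan(ccw+) 3.07
1 [-0.001, -0.01, 0.0]
2 [-0.001, -0.019, -0.0]
3 [-0.001, -0.029, -0.003]
4 [-0.001, -0.037, -0.006]
5 [-0.0, -0.045, -0.012]
6 [-0.0, -0.052, -0.018]
7 [0.0, -0.058, -0.026]
8 [0.0, -0.062, -0.034]
9 [0.0, -0.065, -0.044]
10 [0.001, -0.066, -0.053]
11 [0.001, -0.066, -0.063]
12 [0.001, -0.064, -0.072]
```

View pics/s17a.png

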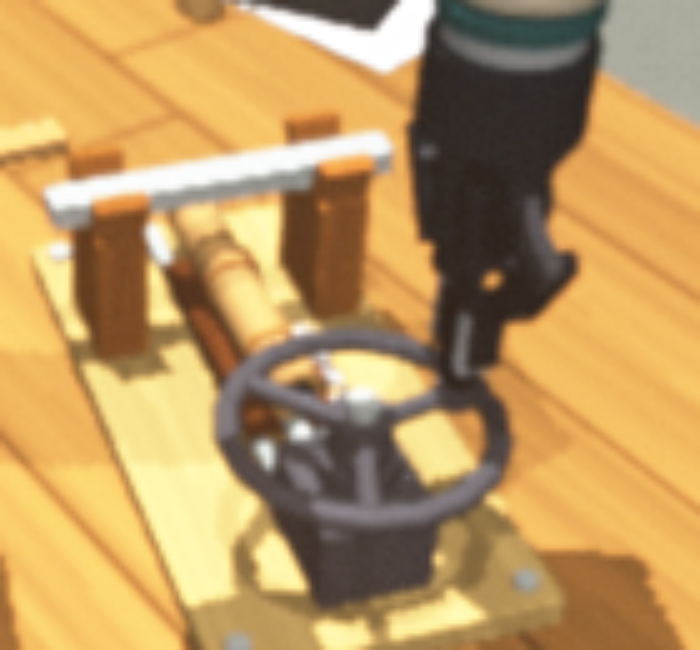

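>>> {"fn": "play_rows", "kwargs": {"plan": [[[1, -0.001, -0.01, 0, 0], [1, -0.001, -0.019, 0, 0], [1, -0.001, -0.029, -0.003, 0], [1, -0.001, -0.037, -0.006, 0], [1, -0.001, -0.045, -0.012, 0], [1, -0.001, -0.052, -0.018, 0], [1, -0.001, -0.058, -0.026, 0], [1, -0.001, -0.062, -0.034, 0], [1, -0.001, -0.065, -0.044, 0], [1, 0, -0.066, -0.053, 0], [1, 0, -0.066, -0.063, 0], [1, 0, -0.066, -0.063, 0]]]}}

```text
clock: 18.75
position: [0.4877, -0.2152, 0.1011]
ee_rot: [0.693, 0.103, 0.705, -0.105]
contact_force: [4.2, 2.9, -7.8]
width: 0.017
```

```bash
python3 circ.py 10 12 .101
python3 - <<'E'
from h import *
snap('side','s18');snap('top','t18')
s=V('s18'); v=V('t18')
cv2.imwrite('pics/s18a.png',cv2.resize(s.p[140:270,240:380,::-1],None,fx=5,fy=5))
cv2.imwrite('pics/t18a.png',cv2.resize(v.p[125:215,200:340,::-1],None,fx=5,fy=5,interpolation=cv2.INTER_CUBIC))
E
```

```text
clk 18.75 pos [ 0.4877 -0.2152  0.1011] F [ 4.17  2.87 -7.82] w 0.017 r 0.0542 phi -114.3
Frad -4.33 Ftan(ccw+) 2.62
1 [0.0, 0.001, -0.009]
2 [0.0, 0.005, -0.018]
3 [0.0, 0.01, -0.026]
4 [0.001, 0.016, -0.034]
5 [0.001, 0.024, -0.039]
6 [0.001, 0.033, -0.044]
7 [0.001, 0.042, -0.047]
8 [0.001, 0.051, -0.048]
9 [0.001, 0.061, -0.048]
10 [0.0, 0.07, -0.046]
11 [0.0, 0.079, -0.042]
12 [0.0, 0.087, -0.037]
```

View pics/t18a.png

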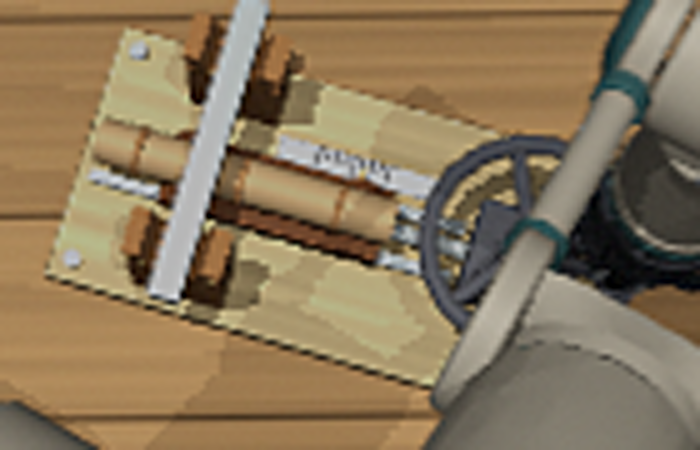

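View pics/s18a.png

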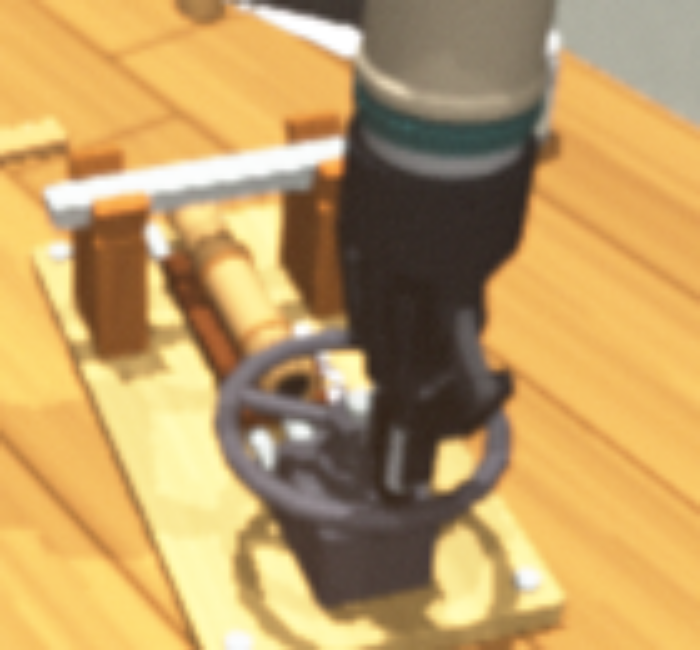

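```bash
cat > feed.py <<'E'
from h import *
import sys
def rect(v,x0,x1,y0,y1,z,res=.0005):
    xs=np.arange(x0,x1,res); ys=np.arange(y0,y1,res)
    J=np.array([[jw((x,y,z)) for y in ys] for x in xs]); uv=v.proj(J.reshape(-1,3)).reshape(len(xs),len(ys),2).astype(np.float32)
    return cv2.remap(v.p[:,:,::-1].copy(),uv[...,0],uv[...,1],cv2.INTER_CUBIC)
def feed(ref,cur,x0=-.012,x1=.012,y0=-.088,y1=.02,z=.068,smax=.032):
    A=rect(V(ref),x0,x1,y0,y1,z); B=rect(V(cur),x0,x1,y0-.004,y1+smax,z)
    r=cv2.matchTemplate(B,A,cv2.TM_CCOEFF_NORMED); _,mx,_,loc=cv2.minMaxLoc(r); return (loc[0]*.5-4,round(mx,3))
if __name__=='__main__':
    for a in sys.argv[1:]:
        ref='top0' if a[0]=='t' else 'side0'
        print(a,feed(ref,a),feed(ref,a,y0=-.06,y1=.01), feed(ref,a,y0=-.085,y1=-.02))
E
python3 feed.py t12 s12 s13 s16 s17 s18 t18
```

```text
t12 (0.0, 0.965) (0.0, 0.947) (0.0, 0.957)
s12 (0.5, 0.863) (1.0, 0.972) (0.5, 0.803)
s13 (32.0, 0.393) (32.5, 0.353) (32.0, 0.19)
s16 (32.0, 0.472) (32.5, 0.451) (32.0, 0.304)
s17 (2.0, 0.831) (1.0, 0.941) (2.0, 0.754)
s18 (4.0, 0.717) (0.0, 0.928) (3.0, 0.544)
t18 (16.5, 0.708) (16.0, 0.878) (16.0, 0.695)
```

The top-view registration gives 16.0–16.5 mm fed, consistent with the wheel angle (15.4). About 115–120° is left.

>>> {"fn": "play_rows", "kwargs": {"plan": [[[1, 0.001, 0.001, -0.009, 0], [1, 0.001, 0.005, -0.018, 0], [1, 0.001, 0.01, -0.026, 0], [1, 0.001, 0.016, -0.034, 0], [1, 0.001, 0.024, -0.039, 0], [1, 0.001, 0.033, -0.044, 0], [1, 0.001, 0.042, -0.047, 0], [1, 0.001, 0.051, -0.048, 0], [1, 0.001, 0.061, -0.048, 0], [1, 0.001, 0.07, -0.046, 0], [1, 0.001, 0.07, -0.046, 0], [1, 0.001, 0.07, -0.046, 0]]]}}

```text
clock: 20.05
position: [0.4642, -0.1359, 0.1008]
ee_rot: [0.693, 0.102, 0.706, -0.105]
contact_force: [-2.1, -2.9, 0.5]
width: 0.0173
```

```bash
python3 circ.py 5 7 .1005
python3 - <<'E'
from h import *
snap('top','t19')
v=V('t19')
cv2.imwrite('pics/t19a.png',cv2.resize(v.p[125:215,200:340,::-1],None,fx=5,fy=5,interpolation=cv2.INTER_CUBIC))
E
python3 feed.py t19
```

```text
clk 20.05 pos [ 0.4642 -0.1359  0.1008] F [-2.05 -2.87  0.47] w 0.0173 r 0.0547 phi 146.9
Frad 0.15 Ftan(ccw+) 3.52
1 [0.0, 0.005, 0.001]
2 [0.0, 0.009, 0.003]
3 [0.0, 0.013, 0.006]
4 [0.0, 0.017, 0.008]
5 [-0.0, 0.021, 0.011]
6 [-0.0, 0.024, 0.014]
7 [-0.0, 0.028, 0.018]
t19 (22.5, 0.785) (22.0, 0.903) (22.5, 0.81)
```

View pics/t19a.png

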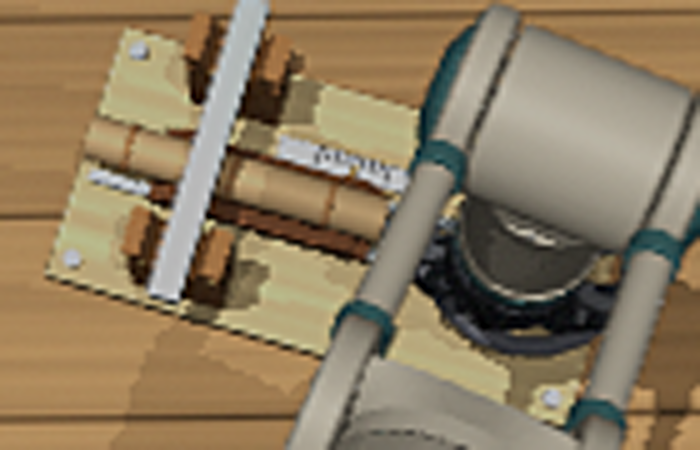

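Vision says 22.3 mm and the wheel angle 22.0. About 25° more.

>>> {"fn": "play_rows", "kwargs": {"plan": [[[1, 0, 0.005, 0.001, 0], [1, 0, 0.009, 0.003, 0], [1, 0, 0.013, 0.006, 0], [1, 0, 0.017, 0.008, 0], [1, 0, 0.021, 0.011, 0], [1, 0, 0.021, 0.011, 0], [1, 0, 0.021, 0.011, 0]]]}}

```text
clock: 20.8
position: [0.4802, -0.1194, 0.1006]
ee_rot: [0.693, 0.102, 0.706, -0.106]
contact_force: [-2.8, -3.5, 2.3]
width: 0.0172
```

```bash
python3 circ.py 5 2 .1005
python3 - <<'E'
from h import *
snap('top','t20')
E
python3 feed.py t20
```

```text
clk 20.8 pos [ 0.4802 -0.1194  0.1006] F [-2.84 -3.52  2.34] w 0.0172 r 0.0551 phi 122.8
Frad -1.42 Ftan(ccw+) 4.29
1 [0.0, 0.003, 0.003]
2 [-0.0, 0.007, 0.007]
t20 (22.0, 0.735) (23.5, 0.848) (22.0, 0.713)
```

The wheel angle implies about 23.6 mm (bounds 22.7–24.5). I release the handle and retreat upward, then check.

>>> {"fn": "play_rows", "kwargs": {"plan": [[[0.5, 0, 0, 0, 0], [0.5, 0, 0, 0, 0], [0.5, 0, 0, 0, 0], [0.5, -0.02, 0, 0, 0], [0.5, -0.05, 0, 0, 0], [0.5, -0.09, 0, 0, 0], [0.5, -0.13, 0, 0, 0], [0.5, -0.15, 0, 0, 0]]]}}

```text
clock: 21.65
position: [0.4851, -0.1193, 0.2543]
ee_rot: [0.695, 0.102, 0.704, -0.106]
contact_force: [-0.6, 0.3, -0.4]
width: 0.0428
```

>>> {"fn": "play_rows", "kwargs": {"plan": [[[0.5, 0, -0.03, -0.03, 0], [0.5, 0, -0.06, -0.06, 0], [0.5, 0, -0.09, -0.09, 0], [0.5, 0, -0.12, -0.12, 0], [0.5, 0, -0.15, -0.15, 0], [0.5, 0, -0.15, -0.15, 0], [0.5, 0, -0.15, -0.15, 0]]]}}

```text
clock: 22.35
position: [0.2981, -0.2195, 0.2574]
ee_rot: [0.695, 0.103, 0.703, -0.107]
contact_force: [0.1, 0.1, 0.2]
width: 0.0426
```

```bash
python3 - <<'E'
from h import *
snap('top','t21')
v=V('t21')
cv2.imwrite('pics/t21a.png',cv2.resize(v.p[125:215,200:340,::-1],None,fx=5,fy=5,interpolation=cv2.INTER_CUBIC))
E
python3 bar.py s21; python3 feed.py t21
```

```text
clk 22.4 pos [ 0.2987 -0.2192  0.2573] F [ 0.3  -0.34  0.04] w 0.0427 xax [-0.012 -0.003 -1.   ] jaw 1.2755 q6 -2.084
shift mm [173.8 323.7 189.3] turn deg 0.19
363 [-0.0713  0.0396  0.0852] [0.1004 0.0848 0.1228]
fit y(x) [-0.00269455  0.05810238] z(x) [0.0035369  0.11556217]
t21 (24.0, 0.658) (23.5, 0.974) (24.5, 0.759)
```

View pics/t21a.png

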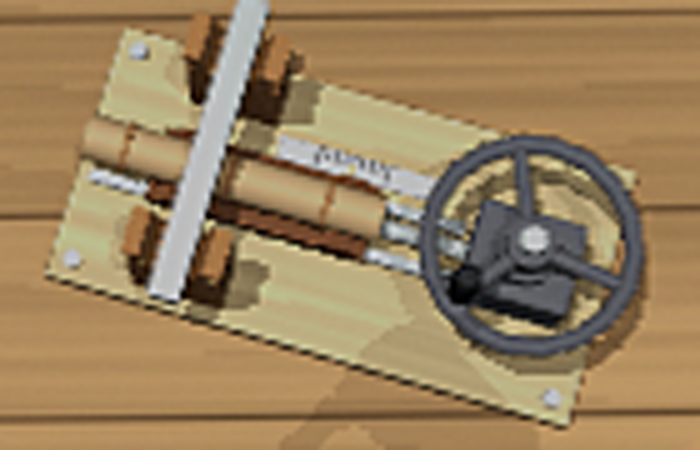

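View pics/s21z.png

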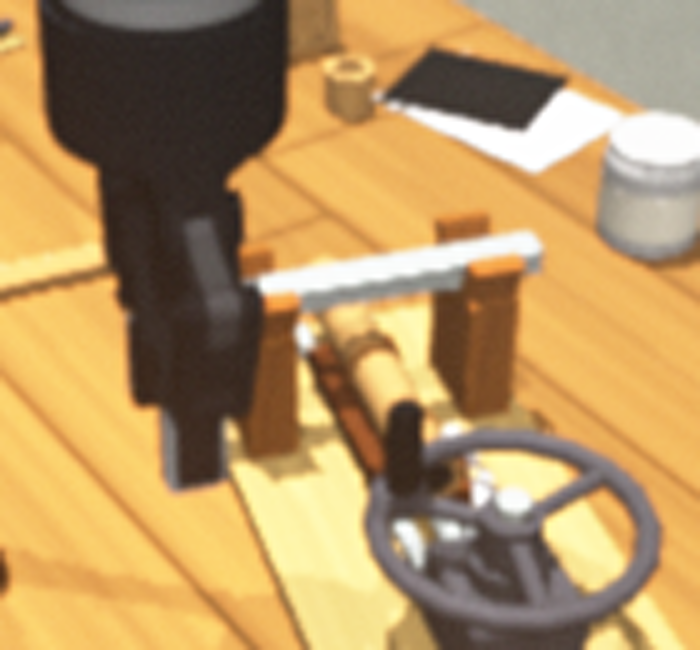

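The unoccluded top view gives 24.0 mm of feed (23.5–24.5). The bar is level in both slots and the gripper is clear. Handing in.

```bash
python3 -c "
from rig import manip
print(manip.sign_off())"
```

```text
the job is handed in; nothing more can be done
None
```

I lowered the steel bar into both post slots and let go of it. Then I turned the handwheel clockwise by its handle, through the slack and about one full turn beyond it, released it and handed the job in at about 22.5 s.

**Last checks, all good:**
- **Carriage:** the clear top view puts the feed at 24.0 mm (23.5–24.5 depending on the image patch). The wheel angle implies 23.6 mm, with bounds of 22.7–24.5 mm because I only bracketed where driving began.
- **Bar:** its top is at about 115.6 mm, so its centre is near 107.6 mm. It sits at jig y of about 58 mm and is aligned with the slots to within about 0.003 rad.
- **Gripper:** clear of everything, with contact force near zero.
- **Glue bottle:** the arm stayed clear of it, but I took no separate final picture of it.

**What failed or disagreed:**
- **First grasp:** it closed on nothing. The camera showed the real fingertips about 21–24 mm above the reported TCP, so I corrected for that and the second grasp held.
- **Side-camera feed estimate:** it was unreliable, giving 0–4 mm when the carriage had moved about 16 mm, so I did not use it.
- **Top-camera estimate with the arm in view:** it scattered from 22 to 23.5 mm just before release. The clear view afterwards settled it at 24.0 mm.

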